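# Scrub the dirty tumbler and hang them all to drain

## Robot

A 7-joint arm with a two-finger parallel gripper is mounted at the origin on the work surface. World frame = base frame: x ahead of the robot, y to its left, z up, the work surface at z = 0. Lengths are in m, angles in rad, forces in N, time in s.
With the tool pointing down it reaches from about 0.4 to 0.875 m from the base axis. Payload 6.5 kg.
Tool frame: the origin (TCP) lies on the front face of the gripper's body, between the roots of the fingers; the fingertips stand 64 mm ahead of it and the grasp point (between the pads) lies 45 mm ahead of it (r.tcp_to_grasp is the distance from the TCP to the grasp point, in m); z points along the fingers, y is the line along which they close (so a half turn about z gives the same grasp; the last joint's range is limited). The gripper opens to 88 mm and grips with 3 to 60 N. Pads are 18 mm wide; open, the fingers measure 123 mm over their backs; the gripper's body (75 mm by 187 mm) begins 45 mm behind the grasp point.
Start: joints at [1.225, 0.536, -0.004, 1.538, 0.003, 1.067, -0.071], TCP at [0.18, -0.625, 0.303] pointing down, gripper open.
Joint ranges: [-2.7, 2.7], [-0.37, 2.16], [-1.27, 1.26], [0.24, 2.4], [-1.31, 4.45], [0.19, 1.91], [-2.76, 2.76]. Speed limits (rad/s): [2.39, 2.39, 3.14, 3.14, 3.14, 3.14, 3.14].

## Interface

Orientations are given as a 3x3 rotation matrix whose columns are the frame's x, y, z axes.
In Python, from station import r, imaging gives the robot as it stands. The module is installed in compiled form; this text tells all that it offers.
- The arm moves only by the tool move_arm, never from a script. Its argument "series" is one flat list of numbers, 7 for each row, row after row: the shift along the world's x, y, z in mm, then the turn, a rotation vector about the world's x, y, z in rad, then the opening, from -1 (shut) to 1 (fully open). In form: [tx, ty, tz, wx, wy, wz, gripper, tx, ty, tz, wx, wy, wz, gripper, ...]. A call has 1 to 10 rows; each row shifts and turns the commanded pose from where the row before left it; what a row does not reach is not made up. A row lasts 1/12 s, in which the tool goes at most 41.7 mm and 7.16 degrees, less where a joint would pass 70% of its speed; a pose out of reach is approached as far as the arm can. A call with a gripper value outside its range is refused whole. The fingers move at their own pace and stop on an object; the grip force is fixed at half the most. Time passes only in rows, so rows that do not move let the fingers close. It gives the time, the measured TCP pose, the force, the opening and the grip force at its end, in the units of the state.
- r.sense(): the state, without advancing time (a new reading comes with each control period).
- imaging.get_image(name): name is "scene" or "top"; returns a dict with "img" (384x512x3 uint8, red, green, blue), "range_z" (384x512 float32, m along the optical axis (not along the pixel's ray), 0 where there is no reading), "fx", "fy", "cx", "cy" (pixels), "distortion" ([k1, k2, p1, p2, k3] as OpenCV has them; the pictures are not rectified), "position" and "rotation" of the camera in the world. Camera axes: x right, y down, z forward; pixel columns grow to the right and rows downward; lengths in m; the calibration is good to about 2 mm. A picture is of the moment at which its call begins.
- r.finish_job(): hands the job in; it is judged then, once.
The state is a dict: "clock": time; "qpos": joint angles; "joint_velocities": joint speeds; "tau": joint torques, N m; "ee_pos": TCP position; "ee_rot": TCP orientation; "force": force on the tool from outside, world axes, zero at the start; "moment": the same for the moment, N m; "finger_gap": opening from 0.0 (shut) to 1.0 (fully open); "grasp_force": force on a finger pad.
Only numpy, scipy, OpenCV 4.12 (cv2) and the standard library are available. Lean on these libraries where they do the work, as an engineer would, in place of code of your own. Each camera call takes 0.05 s, during which the arm holds its last target. There are 200 camera calls.

## Task

Push the drip tray fully home under the rack before anything wet goes on it. The red tumbler in the blue crate is still dirty inside: scrub it with three full strokes over the rack's fixed brush, each time down until the brush reaches its bottom and back up more than halfway. Hang it and every other tumbler from the crate mouth-down on a peg of its own, slid on as far as it goes, to drain; leave the ramekin and jar lid in the crate and the bowl, squeeze bottle and tin beyond undisturbed.

Things in the scene. Friction and masses are not known exactly. Their poses are not given: they have to be found in the camera images.
- cupA: yellow canteen tumbler, rigid plastic, about 80 g, may be absent. Length 90 mm, outside diameter 58 mm at the mouth and 53 mm at the closed end, wall 2.5 mm, base 4 mm thick. Origin on its axis at mid-length; its own +x axis points out of the open mouth, -x towards the closed end. It starts lying on its side in the crate.
- cupA_floor (a point): centre of the inside floor of the yellow tumbler, 41 mm behind its origin along its -x
- cupB: orange canteen tumbler, rigid plastic, about 80 g, may be absent. Length 90 mm, outside diameter 58 mm at the mouth and 53 mm at the closed end, wall 2.5 mm, base 4 mm thick. Origin on its axis at mid-length; its own +x axis points out of the open mouth, -x towards the closed end. It starts lying on its side in the crate.
- cupB_floor (a point): centre of the inside floor of the orange tumbler, 41 mm behind its origin along its -x
- cupC: red canteen tumbler, rigid plastic, about 80 g. Length 90 mm, outside diameter 58 mm at the mouth and 53 mm at the closed end, wall 2.5 mm, base 4 mm thick. Origin on its axis at mid-length; its own +x axis points out of the open mouth, -x towards the closed end. It starts lying on its side in the crate.
- cupC_floor (a point): centre of the inside floor of the red tumbler, 41 mm behind its origin along its -x
- cupD: green canteen tumbler, rigid plastic, about 80 g, may be absent. Length 90 mm, outside diameter 58 mm at the mouth and 53 mm at the closed end, wall 2.5 mm, base 4 mm thick. Origin on its axis at mid-length; its own +x axis points out of the open mouth, -x towards the closed end. It starts lying on its side in the crate.
- cupD_floor (a point): centre of the inside floor of the green tumbler, 41 mm behind its origin along its -x
- crate: blue plastic ware crate, fixed. Outside 270 mm (its x) by 350 mm (its y), walls 6 mm thick, 66 mm high at the corners and 45 mm in the dipped middles, floor 5 mm thick. Origin at the centre of its underside. It may stand to the robot's left or right
- rack: fixed draining rack: steel frame 180 mm deep (x), 460 mm wide (y), with five posts in a row along its y, 90 mm apart, on a rail 80 mm above the bench: a black brush at the +y end, then four white pegs. Origin on the bench under its middle. Each post rises at 45 degrees, leaning to the rack's own +x, which points roughly away from the robot. Pegs: round, 14 mm thick, 100 mm from foot to tip
- brush_tip (a point): tip (very end, on the axis) of the fixed black tumbler brush at the rack's +y end: 115 mm from foot to tip, stiff core 14 mm thick; the soft bristles, 37 mm across, give way freely. Same slope as the pegs: its foot lies 81 mm back along the rack's x and 81 mm lower
- peg1_tip (a point): tip (very end, on the axis) of peg 1 (1 to 4 run along the rack's -y, 1 next to the brush); its foot lies 71 mm back along the rack's x and 71 mm lower. On a hung tumbler the inside floor rests on the tip and the upper wall on the peg, so its axis lies some 17 mm below the peg's; it hangs clear of frame, tray and neighbours
- peg2_tip (a point): tip (very end, on the axis) of peg 2 (1 to 4 run along the rack's -y, 1 next to the brush); its foot lies 71 mm back along the rack's x and 71 mm lower. On a hung tumbler the inside floor rests on the tip and the upper wall on the peg, so its axis lies some 17 mm below the peg's; it hangs clear of frame, tray and neighbours
- peg3_tip (a point): tip (very end, on the axis) of peg 3 (1 to 4 run along the rack's -y, 1 next to the brush); its foot lies 71 mm back along the rack's x and 71 mm lower. On a hung tumbler the inside floor rests on the tip and the upper wall on the peg, so its axis lies some 17 mm below the peg's; it hangs clear of frame, tray and neighbours
- peg4_tip (a point): tip (very end, on the axis) of peg 4 (1 to 4 run along the rack's -y, 1 next to the brush); its foot lies 71 mm back along the rack's x and 71 mm lower. On a hung tumbler the inside floor rests on the tip and the upper wall on the peg, so its axis lies some 17 mm below the peg's; it hangs clear of frame, tray and neighbours
- tray (a joint): how far (m) the grey drip tray under the pegs is drawn out towards the rack's -x (towards the robot): 0 is fully home against its stop, 0.10 is the end of its travel. Slides with about 2 N of friction and stays where it is left
- tray_front (a point): middle of the outer face of the tray's front wall (the wall on the rack's -x side), 22 mm above the bench; the wall is 430 mm wide and its top edge 31 mm above the bench, with a thin black lip 120 mm wide on top that sticks out 9 mm. The tray moves along the rack's x
- ramekin: white ramekin (72 mm wide, 40 mm high) lying about in the crate, origin at the centre of its underside
- jarlid: black jar lid (68 mm wide, 16 mm high) lying about in the crate, origin at the centre of its underside
- mixbowl: small steel prep bowl (120 mm wide, 55 mm high) standing beyond the work, origin at the centre of its underside
- squeeze: white squeeze bottle (58 mm wide, 170 mm high) with red cap standing beyond the work, origin at the centre of its underside
- tin: tin (74 mm wide, 90 mm high) standing beyond the work, origin at the centre of its underside
Things that resemble listed ones, but are neither listed nor needed, are in the scene too. Leave any pink look-alike of the cupA alone. Of the things that look like the cupD, the smaller one is meant.

How it is judged:
By the outcome, as a careful person would: the job done as asked, in the order asked, and still so for the second after the job is handed in, with the robot touching nothing.
Of cupA, cupB, cupD only 2 to 3 are there at a start; the rules pass over those that are not, and their reading is None.
At some moment in a run one of cupA, cupB, cupC, cupD may be knocked a few centimetres aside while the robot is not near it.
Once in a run the grip may slacken for a moment while it holds something.
It also fails if it takes over 210 s, if anything falls off the work surface, if the arm or the gripper's body presses on something with over 40 N, if the wrist force passes 120 N, or if a joint passes its speed limit or range.

## Working session

There is one attempt and no reset: what is moved stays moved. The work goes in short steps, Python scripts to look and compute and a tool call to move; the robot and the scene stay as the last step left them, time stands still between calls to the robot, and variables do not carry over. Pictures are saved under pics/ and viewed, at most 14 in all, crops included, and the job is handed in when it is done.

Besides the shell and the picture viewer there is one more tool, called after "Emit:" in YAML: its name, and indented under it one key for each argument. move_arm: Moves the arm, as the interface text tells. Its arguments: {"type":"object","properties":{"series":{"type":"array"}},"required":["series"]}

```bash
mkdir -p pics; cat > h.py <<'E'
import numpy as np, cv2
from station import r, imaging
def grab(n,fn=None,crop=None,scale=1):
    d=imaging.get_image(n)
    if fn:
        im=d['img'][:,:,::-1]
        if crop: im=im[crop[1]:crop[3],crop[0]:crop[2]]
        if scale!=1: im=cv2.resize(im,None,fx=scale,fy=scale,interpolation=cv2.INTER_CUBIC)
        cv2.imwrite('pics/'+fn,im)
    return d
def cloud(d):
    h,w=d['range_z'].shape
    K=np.array([[d['fx'],0,d['cx']],[0,d['fy'],d['cy']],[0,0,1.]])
    u,v=np.meshgrid(np.arange(w),np.arange(h))
    p=cv2.undistortPoints(np.stack([u,v],-1).reshape(-1,1,2).astype(float),K,np.array(d['distortion'])).reshape(h,w,2)
    P=np.dstack([p,np.ones((h,w))])*d['range_z'][...,None]
    return P@np.array(d['rotation']).T+np.array(d['position'])
E
python3 - <<'E'
from h import *
for n in('scene','top'):
    d=grab(n,n+'0.png',scale=1.5); P=cloud(d)
    np.savez(n+'0.npz',img=d['img'],P=P,z=d['range_z'])
    print(n,d['position'],np.round(d['rotation'],3).tolist(),d['fx'],d['distortion'])
print(r.sense())
E
```

```text
scene [ 1.46088215 -0.57890736  0.84420261] [[0.498, 0.474, -0.726], [0.867, -0.279, 0.413], [-0.007, -0.835, -0.55]] 414.0369589447474 [-0.05779854  0.          0.          0.          0.        ]
top [ 0.39726232 -0.02554168  1.3750715 ] [[-0.008, -0.995, 0.1], [-1.0, 0.006, -0.014], [0.014, -0.1, -0.995]] 407.9500127328587 [-0.07844882  0.          0.          0.          0.        ]
{'clock': 0.1, 'qpos': array([ 1.2248149 ,  0.53707687, -0.00443747,  1.53875325,  0.00261002,
        1.06729318, -0.07120357]), 'joint_velocities': array([ 0.00065283,  0.00072412, -0.0018301 , -0.00337609,  0.00037926,
        0.00080749,  0.0008947 ]), 'tau': array([ 3.05509173e-03, -5.72083461e+01,  9.94394347e-01, -2.52232665e+01,
       -5.61018905e-02,  1.34130541e-02,  3.97378642e-05]), 'ee_pos': array([ 0.17936372, -0.62429892,  0.30194361]), 'ee_rot': array([[ 9.61095918e-01,  2.76214315e-01, -5.37414333e-04],
       [ 2.76214811e-01, -9.61094866e-01,  1.42712511e-03],
       [-1.22313770e-04, -1.52004592e-03, -9.99998837e-01]]), 'force': array([0.0943004 , 0.23143992, 0.04985807]), 'moment': array([-0.03710541,  0.03688759, -0.06567797]), 'grasp_force': 0.0, 'finger_gap': 0.999073550808457}
```

View pics/scene0.png

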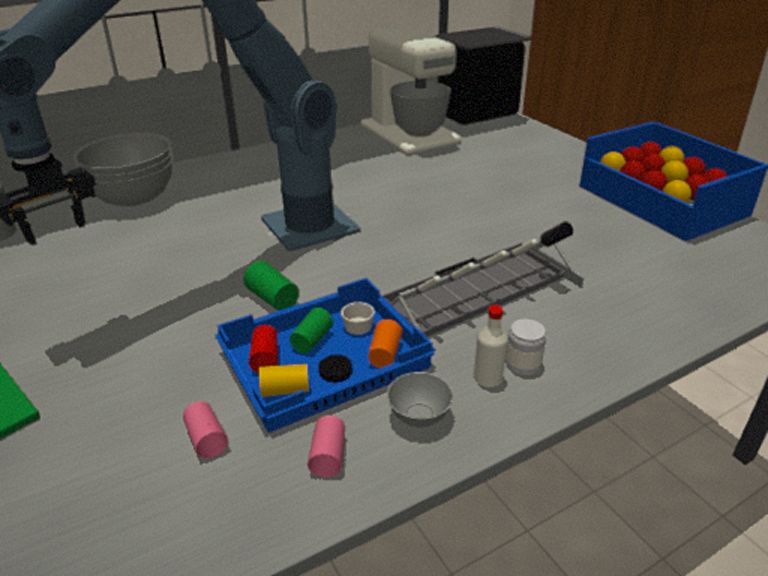

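View pics/top0.png

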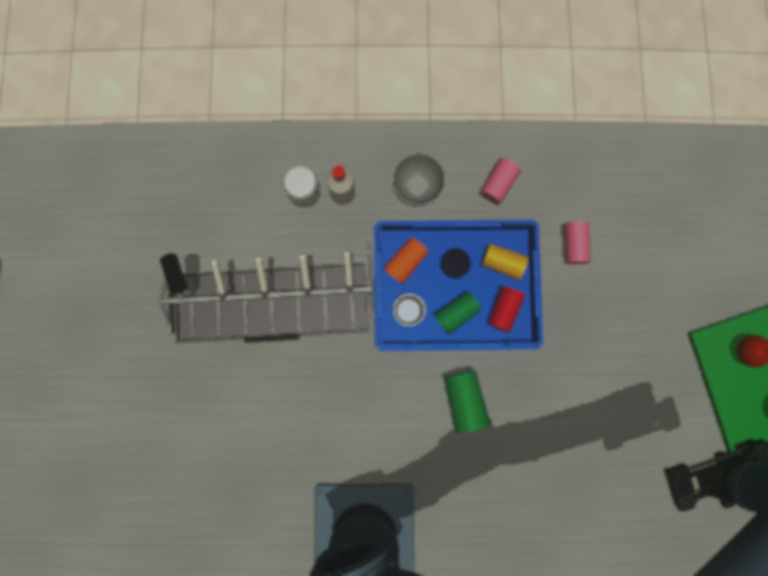

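The scene view shows all four tumblers in the crate (768x576 picture): red (263,348), yellow (284,380), green (312,330) and orange (385,343). The big green and the pink look-alikes lie outside. In the top view the rack is at the left, its brush at (172,270) and its pegs at (218..350,270), and the tray lip is at (270,338).

```bash
cat > m.py <<'E'
from h import *
a=np.load('scene0.npz'); t=np.load('top0.npz')
c1=cv2.resize(t['img'][145:235,248:363,::-1],None,fx=6,fy=6,interpolation=cv2.INTER_CUBIC); cv2.imwrite('pics/ctop.png',c1)
c2=cv2.resize(a['img'][185:285,143:293,::-1],None,fx=5,fy=5,interpolation=cv2.INTER_CUBIC); cv2.imwrite('pics/cscene.png',c2)
def seg(d,name):
    hsv=cv2.cvtColor(d['img'],cv2.COLOR_RGB2HSV).astype(int); H,S,V=hsv[...,0],hsv[...,1],hsv[...,2]
    rng={'red':(H<4)|(H>174),'orange':(H>=6)&(H<17),'yellow':(H>=18)&(H<32),'green':(H>45)&(H<80)}[name]
    return rng&(S>120)&(V>50)&(d['z']>0)
if __name__=='__main__':
  for n in('red','orange','yellow','green'):
    for k,d in(('top',t),('scene',a)):
        P=d['P']; m=seg(d,n)&(P[...,0]>.3)&(P[...,0]<.75)&(P[...,1]<.0)&(P[...,1]>-.5)&(P[...,2]>.02)&(P[...,2]<.11)
        nn,lab,st,_=cv2.connectedComponentsWithStats(m.astype(np.uint8))
        for i in range(1,nn):
            if st[i,4]<60: continue
            Q=P[lab==i]; xy=Q[:,:2]; c=xy.mean(0); w,v=np.linalg.eigh(np.cov((xy-c).T)); ax=v[:,1]; s=(xy-c)@ax; u=(xy-c)@v[:,0]
            top=np.percentile(Q[:,2],95)
            print(n,k,len(Q),'c',np.round(c,4),'ang',round(np.degrees(np.arctan2(ax[1],ax[0])),1),'ext',np.round([s.min(),s.max()],3),'w',np.round(np.ptp(u),3),'topz',round(top,4), 'z ends(-,+)',np.round([np.percentile(Q[s<-.02][:,2],95),np.percentile(Q[s>.02][:,2],95)],4),'w ends',np.round([np.ptp(u[s<-.02]),np.ptp(u[s>.02])],4))
  # rack
  for k,d in(('top',t),('scene',a)):
    P=d['P']; m=(P[...,2]>.09)&(P[...,2]<.2)&(P[...,1]>-.06)&(P[...,1]<.5)&(P[...,0]>.4)&(P[...,0]<.7)
    nn,lab,st,_=cv2.connectedComponentsWithStats(m.astype(np.uint8))
    for i in range(1,nn):
        if st[i,4]<8: continue
        Q=P[lab==i]; j=np.argsort(Q[:,2])[-6:]; c=Q.mean(0)
        print(k,'rack',len(Q),np.round(c,3),'high',np.round(Q[j].mean(0),3),'px',st[i,:4])
E
python3 m.py
```

```text
red top 79 c [ 0.6392 -0.4649] ang -179.2 ext [-0.036  0.046] w 0.013 topz 0.0518 z ends(-,+) [0.0524 0.0498] w ends [0.0123 0.0116]
red top 360 c [ 0.4891 -0.3131] ang 156.7 ext [-0.042  0.044] w 0.046 topz 0.0619 z ends(-,+) [0.064  0.0604] w ends [0.0459 0.0431]
red scene 304 c [ 0.4947 -0.3172] ang 158.4 ext [-0.043  0.051] w 0.053 topz 0.0625 z ends(-,+) [0.0629 0.0611] w ends [0.0528 0.0472]
orange top 355 c [ 0.597  -0.0966] ang 138.5 ext [-0.046  0.043] w 0.045 topz 0.0618 z ends(-,+) [0.0598 0.0636] w ends [0.0422 0.0447]
orange scene 462 c [ 0.6128 -0.1037] ang 135.8 ext [-0.036  0.06 ] w 0.056 topz 0.0622 z ends(-,+) [0.0584 0.0634] w ends [0.0495 0.0539]
yellow top 393 c [ 0.5927 -0.3137] ang 69.3 ext [-0.044  0.046] w 0.049 topz 0.0619 z ends(-,+) [0.064  0.0598] w ends [0.0487 0.0453]
yellow scene 586 c [ 0.6109 -0.3234] ang 70.6 ext [-0.043  0.046] w 0.049 topz 0.0612 z ends(-,+) [0.0627 0.0602] w ends [0.0473 0.0442]
green top 377 c [ 0.4823 -0.2069] ang 125.0 ext [-0.045  0.043] w 0.048 topz 0.0626 z ends(-,+) [0.06   0.0642] w ends [0.0454 0.0481]
green top 313 c [ 
[... 403 characters left out ...]
.557 0.384 0.139] high [0.577 0.387 0.171] px [106 169  19  32]
top rack 113 [0.559 0.116 0.122] high [0.589 0.117 0.151] px [200 169   8  27]
top rack 114 [0.563 0.029 0.121] high [0.593 0.031 0.152] px [229 168   6  26]
top rack 118 [0.554 0.206 0.121] high [0.585 0.21  0.153] px [170 171  10  27]
top rack 122 [0.549 0.296 0.121] high [0.58  0.297 0.151] px [141 173  10  27]
scene rack 310 [0.564 0.356 0.135] high [0.577 0.385 0.172] px [339 147  43  23]
scene rack 75 [0.561 0.204 0.123] high [0.589 0.207 0.154] px [320 167  18  10]
scene rack 82 [0.564 0.115 0.122] high [0.592 0.118 0.153] px [296 175  23  11]
scene rack 77 [0.572 0.025 0.123] high [0.597 0.029 0.152] px [277 184  18  10]
```

```bash
python3 - <<'E'
from h import *
t=np.load('top0.npz')
c=cv2.resize(t['img'][155:235,103:255,::-1],None,fx=5,fy=5,interpolation=cv2.INTER_CUBIC); cv2.imwrite('pics/rtop.png',c)
P=t['P']
for p in [(163,225),(180,225),(200,225),(140,210),(120,227),(245,220)]:
    print(p,np.round(P[p[1],p[0]],3))
E
```

```text
(163, 225) [0.43  0.257 0.036]
(180, 225) [0.43  0.203 0.029]
(200, 225) [0.43 0.14 0.  ]
(140, 210) [0.481 0.342 0.007]
(120, 227) [0.424 0.409 0.007]
(245, 220) [ 0.445 -0.012  0.035]
```

View pics/ctop.png

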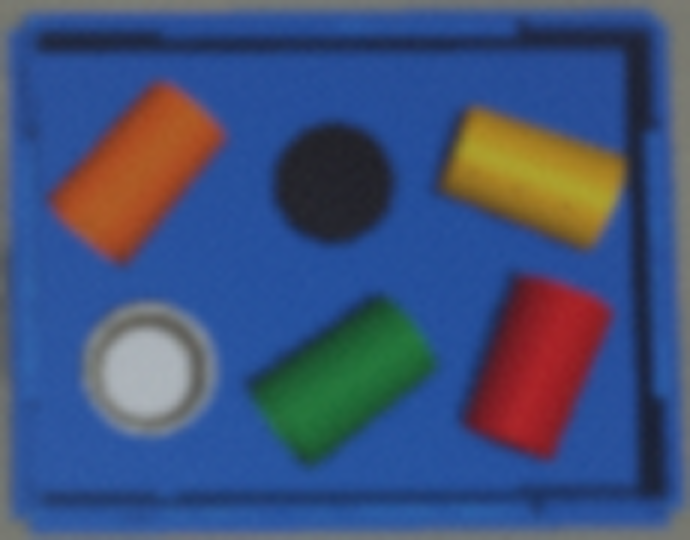

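View pics/cscene.png

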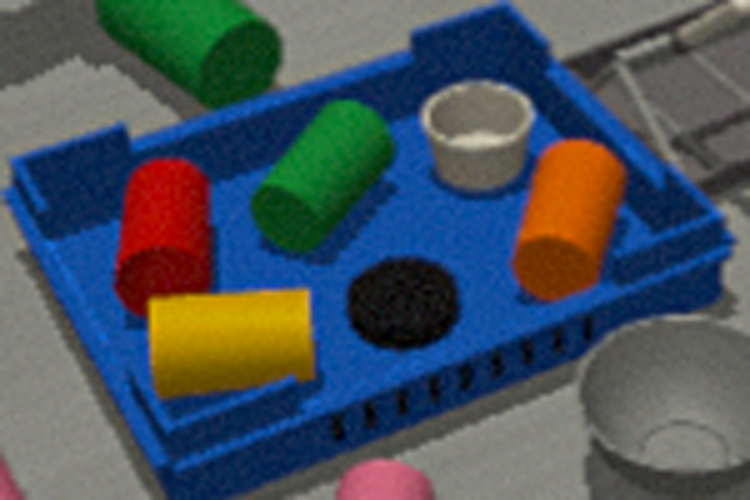

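View pics/rtop.png

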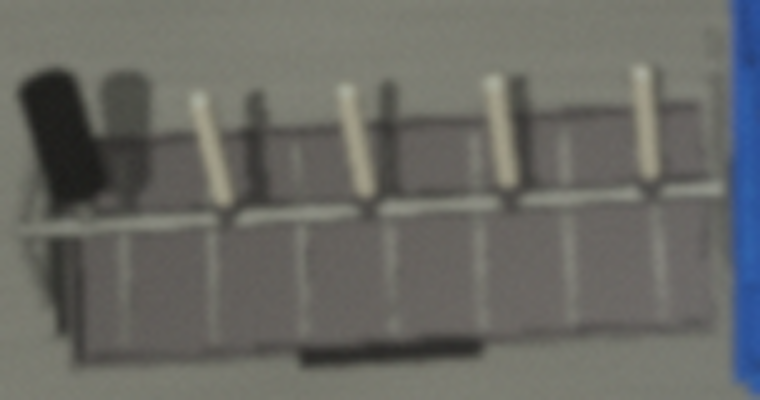

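The crops show the mouth ends, which are wider and sit higher (about 64 mm against 60 mm in depth). Red's mouth points +x/−y (upper right in the top crop), orange and green point −x/+y (lower left), and yellow points −y (right). In the rack crop the tray lip is at (390,353), in front of the tray, and the peg tips are at (200,97), (345,90), (495,80) and (643,70).

```bash
cat > f.py <<'E'
from h import *
from scipy.optimize import least_squares
def masks(d,P):
    hsv=cv2.cvtColor(d['img'],cv2.COLOR_RGB2HSV).astype(int); H,S,V=hsv[...,0],hsv[...,1],hsv[...,2]
    R={'red':(H<4)|(H>174),'orange':(H>=6)&(H<17),'yellow':(H>=18)&(H<32),'green':(H>45)&(H<80)}
    return {n:m&(S>120)&(V>50)&(d['range_z']>0) for n,m in R.items()}
box=(.40,.70,-.445,-.03)
def coneres(Q,a,c):   # signed distance to outer lateral / closed end
    v=Q-c; s=v@a; rad=np.linalg.norm(v-s[:,None]*a,axis=1)
    lat=rad-(27.75e-3+s/.09*2.5e-3); cap=np.abs(s)-.045
    return np.maximum(lat,cap)
def fitcup(Q,g,mouth=None):
    best=None
    for t0 in ([mouth] if mouth is not None else np.arange(0,6.3,.785)):
        f=lambda p: coneres(Q,np.array([np.cos(p[3]),np.sin(p[3]),.0278]),p[:3])
        s=least_squares(f,[g[0],g[1],.033,t0],loss='soft_l1',f_scale=.002)
        if best is None or s.cost<best.cost: best=s
    return best
def cups(names=('red','orange','yellow','green')):
    Qs={n:[] for n in names}
    for k in('scene','top'):
        d=imaging.get_image(k); P=cloud(d); M=masks(d,P)
        for n in names:
            m=M[n]&(P[...,0]>box[0])&(P[...,0]<box[1])&(P[...,1]>box[2])&(P[...,1]<box[3])&(P[...,2]>.02)&(P[...,2]<.075)
            nn,lab,st,_=cv2.connectedComponentsWithStats(m.astype(np.uint8))
            if nn>1: Qs[n].append(P[lab==1+np.argmax(st[1:,4])])
    out={}
    for n in names:
        if not Qs[n]: print(n,'none');continue
        Q=np.vstack(Qs[n]); s=fitcup(Q,np.median(Q,0))
        out[n]=s.x; print(n,'c',np.round(s.x[:3],4),'mouth deg',round(np.degrees(s.x[3])%360,1),'cost',round(s.cost*1e6,1),len(Q),[np.round(q.mean(0),3).tolist() for q in Qs[n]])
    return out
E
python3 - <<'E'
from f import *
cups()
a=np.load('scene0.npz'); t=np.load('top0.npz')
Q=[];
for d in(a,t):
    P=d['P']; m=(P[...,2]>.095)&(P[...,2]<.19)&(P[...,1]>-.0)&(P[...,1]<.34)&(P[...,0]>.4)&(P[...,0]<.7); Q.append(P[m])
def res(p,Q):
    x,y,z,yaw,cx=p; c,s=np.cos(yaw),np.sin(yaw); X=np.array([c,s,0]);Y=np.array([-s,c,0]); a=np.array([X[0],X[1],1])/2**.5
    out=[]
    for k in(90,0,-90,-180):
        tip=np.array([x,y,z])+Y*k/1e3; v=Q-tip; u=v@a; rad=np.linalg.norm(v-u[:,None]*a,axis=1)
        out.append(np.where(np.maximum(rad-.007,u)<0,np.maximum(rad-.007,u),np.hypot(np.maximum(rad-.007,0),np.maximum(u,0))))
    o=np.array(out); return o[np.argmin(np.abs(o),0),np.arange(len(Q))]
for q in(Q[0],Q[1],np.vstack(Q)):
    s=least_squares(res,[.585,.207,.151,.05,0],args=(q,),loss='soft_l1',f_scale=.002)
    print('peg2 tip,yaw',np.round(s.x,4),'rms',np.sqrt(np.mean(s.fun**2)),len(q))
x,y,z,yaw,_=s.x
X=np.array([np.cos(yaw),np.sin(yaw),0]);Y=np.array([-X[1],X[0],0])
for n,k in zip(('brush','p1','p2','p3','p4'),(180,90,0,-90,-180)): print(n,np.round(np.array([x,y,z])+Y*k/1e3+(X+[0,0,1])*(.01061 if n=='brush' else 0),4))
for k,d in(('s',a),('t',t)):
    L=(d['P']-[x,y,0]); u=L@X; v=L@Y; h=d['P'][...,2]
    for v0 in(-.16,-.08,0.0,.03,.08,.16):
        m=(abs(v-v0)<.01)&(u>-.3)&(u<.1)
        for lo,hi in((.012,.045),(.06,.095)):
            mm=m&(h>lo)&(h<hi)
            if mm.any(): print(k,v0,(lo,hi),'u',np.round(np.percentile(u[mm],[0,3,50,97,100]),3),'h',np.round(np.median(h[mm]),3),mm.sum())
for n,lo in(('mix',(.70,-.12,.80,.0)),('sq/tin',(.66,.0,.85,.25))):
    P=t['P']; m=(P[...,0]>lo[0])&(P[...,0]<lo[2])&(P[...,1]>lo[1])&(P[...,1]<lo[3])&(P[...,2]>.03)
    q=P[m]; print(n,np.round(q.min(0),3),np.round(q.max(0),3))
E
```

```text
red c [ 0.4907 -0.3176  0.0323] mouth deg 337.4 cost 991.5 657 [[0.495, -0.317, 0.055], [0.489, -0.313, 0.055]]
orange c [ 0.6003 -0.0966  0.032 ] mouth deg 139.8 cost 1222.5 822 [[0.613, -0.104, 0.05], [0.597, -0.096, 0.055]]
yellow c [ 0.5971 -0.3147  0.0316] mouth deg 248.6 cost 1519.6 983 [[0.611, -0.323, 0.048], [0.593, -0.314, 0.054]]
green c [ 0.4838 -0.2097  0.032 ] mouth deg 126.0 cost 1223.2 841 [[0.498, -0.214, 0.049], [0.482, -0.207, 0.055]]
peg2 tip,yaw [0.589  0.2096 0.1516 0.059  0.    ] rms 0.0016258707653111553 281
peg2 tip,yaw [0.5881 0.2092 0.1488 0.0566 0.    ] rms 0.002484548943736679 413
peg2 tip,yaw [0.5889 0.2095 0.1502 0.058  0.    ] rms 0.002232453500757367 694
brush [0.5891 0.3898 0.1608]
p1 [0.5837 0.2993 0.1502]
p2 [0.5889 0.2095 0.1502]
p3 [0.5941 0.1196 0.1502]
p4 [0.5994 0.0298 0.1502]
s -0.16 (0.012, 0.045) u [-0.16  -0.16  -0.055 -0.002 -0.002] h 0.023 38
s -0.16 (0.06, 0.095) u [-0.07  -0.07  -0.067 -0.065 -0.065] h 0.076 6
s -0.08 (0.012, 0.045) u [-0.158 -0.157 -0.022 -0.001  0.003] h 0.019 32
s -0.08 (0.06, 0.095) u [-0.065 -0.065 -0.064 -0.064 -
[... 842 characters left out ...]
 -0.071 -0.066 -0.066] h 0.087 21
t 0.0 (0.012, 0.045) u [-0.167 -0.167 -0.157 -0.005 -0.005] h 0.029 41
t 0.0 (0.06, 0.095) u [-0.076 -0.075 -0.069 -0.06  -0.056] h 0.091 33
t 0.03 (0.012, 0.045) u [-0.167 -0.165 -0.155 -0.003 -0.003] h 0.027 39
t 0.03 (0.06, 0.095) u [-0.075 -0.075 -0.07  -0.066 -0.066] h 0.087 21
t 0.08 (0.012, 0.045) u [-0.158 -0.158 -0.057 -0.003 -0.003] h 0.021 32
t 0.08 (0.06, 0.095) u [-0.075 -0.075 -0.069 -0.057 -0.055] h 0.088 32
t 0.16 (0.012, 0.045) u [-0.157 -0.157 -0.072 -0.005 -0.004] h 0.017 25
t 0.16 (0.06, 0.095) u [-0.075 -0.075 -0.071 -0.065 -0.065] h 0.085 23
mix [ 0.721 -0.12   0.03 ] [ 0.8   -0.066  0.061]
sq/tin [0.726 0.016 0.03 ] [0.797 0.169 0.174]
```

Emit:
move_arm:
  series: [30, 40, 0, 0, 0, 0, -1, 35, 40, 0, 0, 0, 0, -1, 35, 40, 0, 0, 0, 0, -1, 30, 40, 0, 0, 0, 0, -1, 25, 40, 0, 0, 0, 0, -1, 20, 40, 0, 0, 0, 0, -1, 15, 40, 0, 0, 0, 0, -1, 10, 40, 0, 0, 0, 0, -1, 0, 40, 0, 0, 0, 0, -1, 0, 40, 0, 0, 0, 0, -1]

```text
clock: 1.03
ee_pos: [0.3499, -0.2616, 0.3026]
ee_rot: [[0.961, 0.277, 0.0], [0.277, -0.961, -0.0], [0.0, 0.0, -1.0]]
force: [0.6, -0.1, 0.3]
finger_gap: 0.267
grasp_force: 0.0
```

Emit:
move_arm:
  series: [25, 40, 0, 0, 0, -0.11, -1, 25, 40, 0, 0, 0, -0.11, -1, 25, 40, 0, 0, 0, 0, -1, 25, 40, 0, 0, 0, 0, -1, 0, 40, 0, 0, 0, 0, -1, 0, 40, 0, 0, 0, 0, -1, 0, 40, 0, 0, 0, 0, -1, 0, 40, 0, 0, 0, 0, -1, 0, 0, 0, 0, 0, 0, -1]

```text
clock: 1.78
ee_pos: [0.4325, 0.0361, 0.3032]
ee_rot: [[0.995, 0.098, 0.001], [0.098, -0.995, 0.003], [0.002, -0.003, -1.0]]
force: [-0.4, -0.3, 0.2]
finger_gap: 0.002
grasp_force: 0.0
```

Emit:
move_arm:
  series: [-8, 32, 0, 0, 0, -0.04, -1, -8, 32, 0, 0, 0, 0, -1, -8, 32, 0, 0, 0, 0, -1, -8, 32, 0, 0, 0, 0, -1, -8, 32, 0, 0, 0, 0, -1, 0, 0, -35, 0, 0, 0, -1, 0, 0, -35, 0, 0, 0, -1, 0, 0, -35, 0, 0, 0, -1, 0, 0, -35, 0, 0, 0, -1, 0, 0, 0, 0, 0, 0, -1]

```text
clock: 2.62
ee_pos: [0.3897, 0.1866, 0.1579]
ee_rot: [[0.999, 0.048, -0.009], [0.048, -0.999, -0.004], [-0.009, 0.004, -1.0]]
force: [-0.8, -0.7, -0.7]
finger_gap: 0.003
grasp_force: 0.0
```

Emit:
move_arm:
  series: [0, 0, -38, 0, 0, 0, -1, 0, 0, -38, 0, 0, 0, -1, 0, 0, 0, 0, 0, 0, -1, 10, 0.6, 0, 0, 0, 0, -1, 10, 0.6, 0, 0, 0, 0, -1, 10, 0.6, 0, 0, 0, 0, -1, 10, 0.6, 0, 0, 0, 0, -1, 0, 0, 0, 0, 0, 0, -1]

```text
clock: 3.28
ee_pos: [0.4368, 0.1913, 0.0888]
ee_rot: [[0.999, 0.045, 0.005], [0.045, -0.999, 0.002], [0.006, -0.002, -1.0]]
force: [1.1, 0.9, -0.0]
finger_gap: 0.005
grasp_force: 0.0
```

Emit:
move_arm:
  series: [8, 0.4, 0, 0, 0, 0, -1, 8, 0.4, 0, 0, 0, 0, -1, 8, 0.4, 0, 0, 0, 0, -1, 0, 0, 0, 0, 0, 0, -1, 0, 0, 0, 0, 0, 0, -1]

```text
clock: 3.7
ee_pos: [0.4576, 0.192, 0.0867]
ee_rot: [[0.999, 0.047, 0.001], [0.047, -0.999, 0.0], [0.001, -0.0, -1.0]]
force: [0.2, 0.5, 0.5]
finger_gap: 0.007
grasp_force: 0.0
```

```bash
python3 - <<'E'
from h import *
print(r.sense()['ee_pos'],r.sense()['force'])
d=grab('top','tray1.png',crop=(103,145,255,240),scale=5)
print(r.sense()['ee_pos'],r.sense()['force'])
E
```

```text
[0.45757126 0.19197471 0.08665798] [0.19523054 0.50530751 0.50724983]
[0.45725114 0.19197691 0.08663893] [-0.3125474  -0.07025264  0.51214265]
```

View pics/tray1.png

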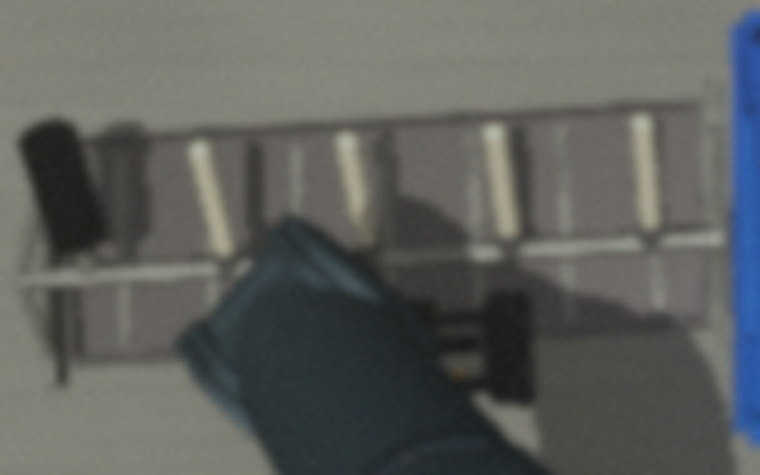

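The tray has moved about 30 mm inward: its front edge is now at (90,358) in the crop, against about 415 before. I keep pushing to the stop.

Emit:
move_arm:
  series: [6, 0.4, 0, 0, 0, 0, -1, 6, 0.4, 0, 0, 0, 0, -1, 6, 0.4, 0, 0, 0, 0, -1, 0, 0, 0, 0, 0, 0, -1]

```text
clock: 4.08
ee_pos: [0.4609, 0.1924, 0.0848]
ee_rot: [[0.998, 0.053, -0.026], [0.053, -0.999, -0.01], [-0.027, 0.009, -1.0]]
force: [-39.3, -1.7, 34.9]
finger_gap: 0.0
grasp_force: 20.4
```

Emit:
move_arm:
  series: [-10, -0.6, 0, 0, 0, 0, -1, -30, 0, 0, 0, 0, 0, -1, -30, 0, 0, 0, 0, 0, -1, 0, 0, 40, 0, 0, 0, -1, 0, 0, 40, 0, 0, 0, -1, 0, 0, 40, 0, 0, 0, -1, 0, -20, 40, 0, 0, 0, -1, 20, -40, 40, 0, 0, 0, 1, 20, -40, 40, 0, 0, 0, 1, 0, 0, 0, 0, 0, 0, 1]

```text
clock: 4.92
ee_pos: [0.4374, 0.1138, 0.3044]
ee_rot: [[0.999, 0.04, 0.01], [0.04, -0.999, -0.001], [0.01, 0.001, -1.0]]
force: [1.1, -0.3, -0.9]
finger_gap: 0.207
grasp_force: 0.0
```

```bash
cat > rk.py <<'E'
from f import *
yaw=.058; X=np.array([np.cos(yaw),np.sin(yaw),0]);Y=np.array([-X[1],X[0],0]); T0=np.array([.5889,.2095,0])
def tray():
    for k in('scene','top'):
        d=imaging.get_image(k); P=cloud(d); L=P-T0; u=L@X; v=L@Y; h=P[...,2]
        for v0 in(-.15,-.08,0.0,.08,.15):
            mm=(abs(v-v0)<.012)&(u>-.2)&(u<.1)&(h>.012)&(h<.045)
            if mm.any(): print(k,v0,'u',np.round(np.percentile(u[mm],[0,3,50,97,100]),3),mm.sum())
E
python3 -c "
from rk import *
tray(); print(r.sense()['ee_pos'])"
```

```text
scene -0.15 u [-0.121 -0.12  -0.064  0.034  0.034] 49
scene -0.08 u [-0.122 -0.12   0.006  0.034  0.036] 42
scene 0.0 u [-0.121 -0.12  -0.035  0.032  0.032] 47
scene 0.08 u [-0.123 -0.121 -0.063  0.033  0.033] 40
scene 0.15 u [-0.122 -0.122 -0.111  0.033  0.034] 40
top -0.15 u [-0.092 -0.089  0.029  0.031  0.032] 14
top -0.08 u [-0.094 -0.085  0.028  0.031  0.031] 16
top 0.0 u [-0.035 -0.033  0.028  0.032  0.032] 19
top 0.08 u [-0.078 -0.064  0.03   0.031  0.031] 13
top 0.15 u [-0.121 -0.121 -0.083  0.032  0.032] 33
[0.433617   0.11754556 0.30043356]
```

Emit:
move_arm:
  series: [8, -38, -5, 0, 0, -0.09, 0.55, 8, -38, -5, 0, 0, -0.09, 0.55, 8, -38, -5, 0, 0, -0.09, 0.55, 8, -38, -5, 0, 0, -0.09, 0.55, 8, -38, -5, 0, 0, -0.07, 0.55, 5, -38, 0, 0, 0, 0, 0.55, 5, -38, 0, 0, 0, 0, 0.55, 5, -38, 0, 0, 0, 0, 0.55, 3, -38, 0, 0, 0, 0, 0.55, 0, -38, 0, 0, 0, 0, 0.55]

```text
clock: 5.85
ee_pos: [0.491, -0.2612, 0.2728]
ee_rot: [[0.929, -0.37, -0.002], [-0.37, -0.929, 0.002], [-0.002, -0.001, -1.0]]
force: [0.5, 0.3, -0.7]
finger_gap: 0.775
grasp_force: 0.0
```

```bash
cat >> rk.py <<'E'
from scipy.spatial.transform import Rotation as Ro
def togo(p,psi,tilt=0):
    """mm and rotvec from measured TCP pose to TCP at p, tool x yaw psi deg; tilt>0: tool z leans to rack +x"""
    s=r.sense(); c,n=np.cos(np.radians(psi)),np.sin(np.radians(psi))
    R=np.array([[c,n,0],[n,-c,0],[0,0,-1.]])
    R=Ro.from_rotvec(-np.radians(tilt)*Y).as_matrix()@R
    w=Ro.from_matrix(R@np.array(s['ee_rot']).T).as_rotvec()
    print('clock',round(s['clock'],2),'at',np.round(s['ee_pos'],4),'togo mm',np.round((np.array(p)-s['ee_pos'])*1e3,1),'w',np.round(w,3),'deg',round(np.degrees(np.linalg.norm(w)),1),'F',np.round(s['force'],1),'gap',round(s['finger_gap']*88,1),'q',np.round(s['qpos'],2))
E
python3 - <<'E'
from rk import *
tray(); c=cups(); 
a=c['red']; togo([a[0],a[1],.081],np.degrees(a[3]))
d=grab('top','tray2.png',crop=(103,145,255,240),scale=5); P=cloud(d); L=P-T0; u=L@X; v=L@Y
for v0 in(.225,.23,-.225,-.23):
    m=(abs(v-v0)<.006)&(P[...,2]>.006)&(abs(u)<.3); print(v0,np.round([u[m].min(),u[m].max()],3))
E
```

```text
scene -0.15 u [-0.121 -0.121  0.018  0.034  0.035] 46
scene -0.08 u [-0.122 -0.121 -0.041  0.034  0.034] 56
scene 0.0 u [-0.12  -0.12  -0.027  0.032  0.034] 49
scene 0.08 u [-0.122 -0.121 -0.051  0.032  0.033] 44
scene 0.15 u [-0.122 -0.122 -0.062  0.033  0.034] 49
top -0.15 u [-0.123 -0.123 -0.117  0.029  0.031] 30
top -0.08 u [-0.122 -0.122 -0.036  0.031  0.031] 33
top 0.0 u [-0.131 -0.13  -0.12   0.032  0.032] 50
top 0.08 u [-0.122 -0.122 -0.082  0.03   0.032] 32
top 0.15 u [-0.121 -0.121  0.028  0.032  0.032] 28
red c [ 0.4912 -0.3181  0.033 ] mouth deg 336.9 cost 324.6 358 [[0.494, -0.317, 0.055], [0.463, -0.293, 0.053]]
orange c [ 0.6002 -0.0966  0.0319] mouth deg 139.6 cost 1209.7 822 [[0.613, -0.104, 0.05], [0.597, -0.097, 0.055]]
yellow c [ 0.5958 -0.3175  0.0321] mouth deg 248.6 cost 1222.0 842 [[0.611, -0.323, 0.048], [0.6, -0.299, 0.054]]
green c [ 0.4838 -0.2096  0.032 ] mouth deg 125.9 cost 1152.8 758 [[0.498, -0.215, 0.049], [0.476, -0.201, 0.055]]
clock 6.05 at [ 0.4904 -0.2605  0.2728] togo mm [   0.9  -57.6 -191.8] w [-0.002 -0.002 -0.021] deg 1.2 F [-0.1  1.  -0.1] gap 68.1 q [ 0.57  0.42 -0.21  1.81  0.11  0.92 -1.64]
0.225 [-0.139  0.25 ]
0.23 [-0.135  0.056]
-0.225 [-0.28   0.241]
-0.23 [-0.201  0.241]
```

View pics/tray2.png

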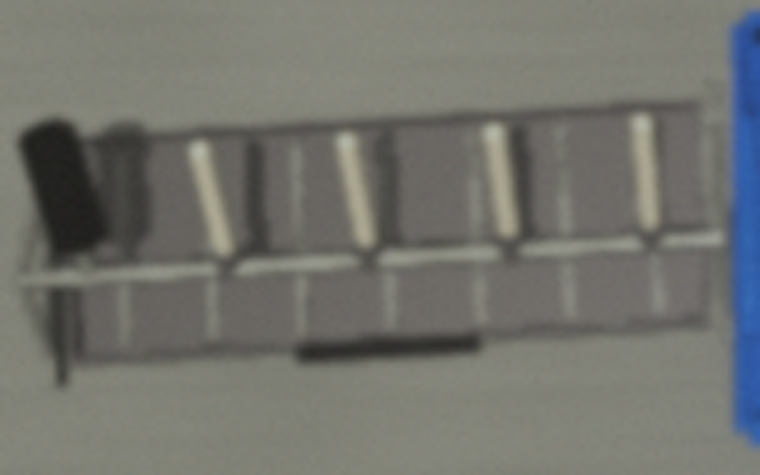

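The tray is home: it is centred in the frame and pushing hard against its stop. Its front edge is at (90,355) and its lip at (390,348) in the crop. Red next.

Emit:
move_arm:
  series: [0, -29, -30, 0, 0, -0.02, 0.55, 0, -29, -30, 0, 0, 0, 0.55, 0, 0, -33, 0, 0, 0, 0.55, 0, 0, -33, 0, 0, 0, 0.55, 0, 0, -33, 0, 0, 0, 0.55, 0, 0, -20, 0, 0, 0, 0.55, 0, 0, -12, 0, 0, 0, 0.55, 0, 0, 0, 0, 0, 0, 0.55, 0, 0, 0, 0, 0, 0, 0.55]

```text
clock: 6.85
ee_pos: [0.4913, -0.318, 0.0838]
ee_rot: [[0.921, -0.39, -0.0], [-0.39, -0.921, 0.001], [-0.0, -0.001, -1.0]]
force: [-0.4, 0.4, 0.3]
finger_gap: 0.774
grasp_force: 0.0
```

Emit:
move_arm:
  series: [0, 0, -5, 0, 0, 0, 0.55, 0, 0, 0, 0, 0, 0, -1, 0, 0, 0, 0, 0, 0, -1, 0, 0, 0, 0, 0, 0, -1, 0, 0, 0, 0, 0, 0, -1, 0, 0, 0, 0, 0, 0, -1, 0, 0, 30, 0, 0, 0, -1, 0, 0, 38, 0, 0, 0, -1, 0, 0, 38, 0, 0, 0, -1, 0, 0, 38, 0, 0, 0, -1]

```text
clock: 7.68
ee_pos: [0.49, -0.3194, 0.224]
ee_rot: [[0.92, -0.392, -0.001], [-0.392, -0.92, 0.0], [-0.001, -0.0, -1.0]]
force: [0.7, -0.7, -0.1]
finger_gap: 0.629
grasp_force: 29.6
```

Emit:
move_arm:
  series: [11, 22, 12, 0, 0, 0.12, -1, 11, 22, 12, 0, 0, 0.12, -1, 11, 22, 12, 0, 0, 0.12, -1, 11, 22, 12, 0, 0, 0.12, -1, 11, 22, 12, 0, 0, 0.12, -1, 11, 22, 12, 0, 0, 0.12, -1, 11, 22, 12, 0, 0, 0.12, -1, 11, 22, 12, 0, 0, 0.12, -1, 11, 22, 0, 0, 0, 0.12, -1, 11, 22, 0, 0, 0, 0.12, -1]

```text
clock: 8.52
ee_pos: [0.6011, -0.0987, 0.3195]
ee_rot: [[0.695, 0.719, 0.001], [0.719, -0.695, -0.001], [0.0, 0.001, -1.0]]
force: [0.1, 0.1, -0.4]
finger_gap: 0.628
grasp_force: 29.6
```

Emit:
move_arm:
  series: [2, 25, 0, 0, 0, 0.12, -1, 2, 25, 0, 0, 0, 0.12, -1, 2, 25, 0, 0, 0, 0.12, -1, 2, 25, 0, 0, 0, 0.12, -1, 2, 25, 0, 0, 0, 0.12, -1, 2, 25, 0, 0, 0, 0.12, -1, 2, 25, 0, 0, 0, 0.12, -1, 2, 25, 0, 0, 0, 0.12, -1, 2, 25, 0, 0, 0, 0.12, -1, 2, 25, 0, 0, 0, 0.12, -1]

```text
clock: 9.35
ee_pos: [0.6205, 0.1512, 0.3183]
ee_rot: [[-0.419, 0.908, -0.0], [0.908, 0.419, -0.001], [-0.001, -0.001, -1.0]]
force: [0.5, -0.4, -0.1]
finger_gap: 0.633
grasp_force: 29.6
```

Emit:
move_arm:
  series: [0, 24, 0, 0, 0, 0.12, -1, 0, 24, 0, 0, 0, 0.12, -1, 0, 24, 0, 0, 0, 0.12, -1, 0, 24, 0, 0, 0, 0.12, -1, 0, 24, 0, 0, 0, 0.12, -1, 0, 24, 0, 0, 0, 0.12, -1, 0, 24, 0, 0, 0, 0.12, -1, 0, 24, 0, 0, 0, 0.12, -1, 0, 24, 0, 0, 0, 0.12, -1, 0, 24, 0, 0, 0, 0.12, -1]

```text
clock: 10.18
ee_pos: [0.6207, 0.391, 0.318]
ee_rot: [[-0.998, -0.061, -0.0], [-0.061, 0.998, -0.001], [0.0, -0.001, -1.0]]
force: [-0.5, -0.2, -0.1]
finger_gap: 0.627
grasp_force: 29.6
```

```bash
cat >> rk.py <<'E'
Z=np.array([0,0,1.]); UP=(X+Z)/2**.5; N=(X-Z)/2**.5
tips={k:np.array(v) for k,v in dict(brush=(.5891,.3898,.1608),p1=(.5837,.2993,.1502),p2=(.5889,.2095,.1502),p3=(.5941,.1196,.1502),p4=(.5994,.0298,.1502)).items()}
def hang(k,s,d,off=0.): # TCP pose: floor s beyond tip, cup axis d below post axis; off: cup centre ahead of grasp towards mouth
    return tips[k]+(s-.041+off)*UP+(d-.045)*N
E
python3 -c "
from rk import *
togo(hang('brush',.13,.004),183.3,45)"
```

```text
clock 10.18 at [0.6207 0.391  0.318 ] togo mm [  2.3   0.7 -65.3] w [ 0.048 -0.784 -0.003] deg 45.0 F [-0.5 -0.2 -0.1] gap 55.2 q [-0.12  0.87 -0.99  1.22  0.71  1.4   0.59]
```

Emit:
move_arm:
  series: [0, 0, 0, 0.007, -0.112, 0, -1, 0, 0, 0, 0.007, -0.112, 0, -1, 0, 0, 0, 0.007, -0.112, 0, -1, 0, 0, 0, 0.007, -0.112, 0, -1, 0, 0, 0, 0.007, -0.112, 0, -1, 0, 0, 0, 0.007, -0.112, 0, -1, 0, 0, 0, 0.007, -0.112, 0, -1, 0, 0, 0, 0, 0, 0, -1]

```text
clock: 10.85
ee_pos: [0.6175, 0.3908, 0.3167]
ee_rot: [[-0.705, -0.062, 0.707], [-0.043, 0.998, 0.046], [-0.708, 0.002, -0.706]]
force: [-1.1, -0.2, -1.2]
finger_gap: 0.629
grasp_force: 29.6
```

```bash
python3 -c "
from rk import *
togo(hang('brush',.12,.004),183.3,45)"
```

```text
clock 10.85 at [0.6175 0.3908 0.3167] togo mm [ -1.6   0.5 -71.1] w [-0.002  0.002 -0.005] deg 0.3 F [-1.1 -0.2 -1.2] gap 55.3 q [-0.27  0.59 -0.72  1.77  1.48  0.85 -0.21]
```

Emit:
move_arm:
  series: [-1, 0, -24, 0, 0, 0, -1, 0, 0, -24, 0, 0, 0, -1, 0, 0, -23, 0, 0, 0, -1, 0, 0, 0, 0, 0, 0, -1]

```text
clock: 11.18
ee_pos: [0.6189, 0.3882, 0.2423]
ee_rot: [[-0.712, -0.056, 0.7], [-0.041, 0.998, 0.039], [-0.701, -0.001, -0.713]]
force: [-0.5, -0.6, -1.4]
finger_gap: 0.63
grasp_force: 29.6
```

```bash
python3 -c "
from rk import *
togo(hang('brush',.12,.004),183.3,45)
grab('scene','s3.png',crop=(290,100,410,200),scale=5)"
```

```text
clock 11.18 at [0.6189 0.3882 0.2423] togo mm [-3.   3.1  3.4] w [ 0.002 -0.009  0.002] deg 0.5 F [-0.5 -0.6 -1.4] gap 55.4 q [-0.31  0.69 -0.67  1.8   1.63  0.84 -0.37]
```

View pics/s3.png

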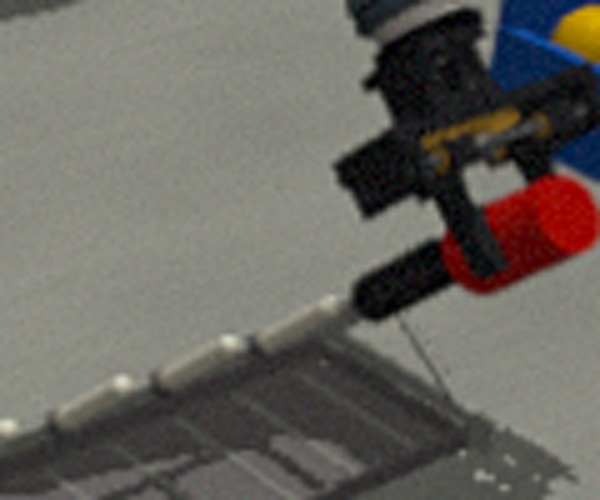

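The picture shows the red cup with its mouth facing the brush at (445,270) and its closed end outward at (570,215), well aligned.

Emit:
move_arm:
  series: [-2, 2, 2, 0, 0, 0, -1, -11.3, -0.7, -11.3, 0, 0, 0, -1, -11.3, -0.7, -11.3, 0, 0, 0, -1, -11.3, -0.7, -11.3, 0, 0, 0, -1, -11.3, -0.7, -11.3, 0, 0, 0, -1, -11.3, -0.7, -11.3, 0, 0, 0, -1, 0, 0, 0, 0, 0, 0, -1, 0, 0, 0, 0, 0, 0, -1]

```text
clock: 11.9
ee_pos: [0.5616, 0.3898, 0.1947]
ee_rot: [[-0.705, -0.058, 0.706], [-0.038, 0.998, 0.045], [-0.708, 0.005, -0.706]]
force: [0.2, -0.6, -0.3]
finger_gap: 0.632
grasp_force: 29.6
```

```bash
python3 -c "
from rk import *
togo(hang('brush',.0,.004),183.3,45)"
```

```text
clock 11.9 at [0.5616 0.3898 0.1947] togo mm [-30.3  -3.4 -33.9] w [-0.005  0.001 -0.001] deg 0.3 F [ 0.2 -0.6 -0.3] gap 55.6 q [-0.37  0.73 -0.66  1.93  1.76  0.9  -0.61]
```

Emit:
move_arm:
  series: [-8.5, -0.9, -9.3, 0, 0, 0, -1, -8.5, -0.9, -9.3, 0, 0, 0, -1, -8.5, -0.9, -9.3, 0, 0, 0, -1, -3, -0.3, -3, 0, 0, 0, -1, -3, -0.3, -3, 0, 0, 0, -1, 0, 0, 0, 0, 0, 0, -1, 0, 0, 0, 0, 0, 0, -1]

```text
clock: 12.48
ee_pos: [0.5309, 0.3861, 0.1606]
ee_rot: [[-0.705, -0.057, 0.707], [-0.036, 0.998, 0.044], [-0.709, 0.005, -0.706]]
force: [0.8, 0.1, 1.2]
finger_gap: 0.632
grasp_force: 29.6
```

```bash
python3 -c "
from rk import *
togo(hang('brush',.0,.004),183.3,45)"
```

```text
clock 12.48 at [0.5309 0.3861 0.1606] togo mm [0.3 0.3 0.2] w [-0.005  0.002  0.001] deg 0.3 F [0.8 0.1 1.2] gap 55.6 q [-0.4   0.77 -0.66  1.99  1.84  0.95 -0.74]
```

Nominal bottom reached, with barely any force yet. I press a little further.

Emit:
move_arm:
  series: [-2, -0.1, -2, 0, 0, 0, -1, -2, -0.1, -2, 0, 0, 0, -1, 0, 0, 0, 0, 0, 0, -1, 0, 0, 0, 0, 0, 0, -1]

```text
clock: 12.82
ee_pos: [0.5304, 0.3862, 0.1596]
ee_rot: [[-0.698, -0.054, 0.714], [-0.034, 0.998, 0.043], [-0.715, 0.006, -0.699]]
force: [9.8, 0.4, 9.6]
finger_gap: 0.629
grasp_force: 29.8
```

Emit:
move_arm:
  series: [12, 0.7, 12, 0, 0, 0, -1, 12, 0.7, 12, 0, 0, 0, -1, 12, 0.7, 12, 0, 0, 0, -1, 12, 0.7, 12, 0, 0, 0, -1, 0, 0, 0, 0, 0, 0, -1, 0, 0, 0, 0, 0, 0, -1]

```text
clock: 13.32
ee_pos: [0.5739, 0.3881, 0.2036]
ee_rot: [[-0.706, -0.057, 0.706], [-0.036, 0.998, 0.044], [-0.708, 0.005, -0.707]]
force: [-1.0, 0.3, -0.5]
finger_gap: 0.63
grasp_force: 29.6
```

Emit:
move_arm:
  series: [-12, -0.7, -12, 0, 0, 0, -1, -12, -0.7, -12, 0, 0, 0, -1, -12, -0.7, -12, 0, 0, 0, -1, -12, -0.7, -12, 0, 0, 0, -1, 0, 0, 0, 0, 0, 0, -1, 0, 0, 0, 0, 0, 0, -1]

```text
clock: 13.82
ee_pos: [0.5296, 0.3859, 0.1586]
ee_rot: [[-0.698, -0.055, 0.714], [-0.035, 0.998, 0.043], [-0.716, 0.005, -0.699]]
force: [10.0, 0.3, 12.2]
finger_gap: 0.637
grasp_force: 29.8
```

Emit:
move_arm:
  series: [12, 0.7, 12, 0, 0, 0, -1, 12, 0.7, 12, 0, 0, 0, -1, 12, 0.7, 12, 0, 0, 0, -1, 12, 0.7, 12, 0, 0, 0, -1, 0, 0, 0, 0, 0, 0, -1, 0, 0, 0, 0, 0, 0, -1]

```text
clock: 14.32
ee_pos: [0.5728, 0.3882, 0.2025]
ee_rot: [[-0.707, -0.058, 0.705], [-0.038, 0.998, 0.044], [-0.707, 0.005, -0.708]]
force: [-0.3, 0.9, -1.6]
finger_gap: 0.631
grasp_force: 29.6
```

Emit:
move_arm:
  series: [-12, -0.7, -12, 0, 0, 0, -1, -12, -0.7, -12, 0, 0, 0, -1, -12, -0.7, -12, 0, 0, 0, -1, -12, -0.7, -12, 0, 0, 0, -1, 0, 0, 0, 0, 0, 0, -1, 0, 0, 0, 0, 0, 0, -1]

```text
clock: 14.82
ee_pos: [0.5288, 0.3858, 0.1579]
ee_rot: [[-0.698, -0.056, 0.713], [-0.036, 0.998, 0.043], [-0.715, 0.004, -0.699]]
force: [10.2, 0.8, 11.9]
finger_gap: 0.628
grasp_force: 29.8
```

Emit:
move_arm:
  series: [12, 0.7, 12, 0, 0, 0, -1, 12, 0.7, 12, 0, 0, 0, -1, 12, 0.7, 12, 0, 0, 0, -1, 12, 0.7, 12, 0, 0, 0, -1, 0, 0, 0, 0, 0, 0, -1, 0, 0, 0, 0, 0, 0, -1]

```text
clock: 15.32
ee_pos: [0.5723, 0.3882, 0.202]
ee_rot: [[-0.707, -0.058, 0.705], [-0.038, 0.998, 0.044], [-0.706, 0.004, -0.708]]
force: [-0.5, -0.2, 0.2]
finger_gap: 0.63
grasp_force: 29.6
```

```bash
python3 -c "
from rk import *
togo(hang('brush',.13,.004),183.3,45)
togo(hang('p1',.13,.004),183.3,45)"
```

```text
clock 15.32 at [0.5723 0.3882 0.202 ] togo mm [50.7  3.6 50.7] w [-0.004 -0.001 -0.001] deg 0.2 F [-0.5 -0.2  0.2] gap 55.5 q [-0.36  0.72 -0.65  1.91  1.74  0.88 -0.57]
clock 15.32 at [0.5723 0.3882 0.202 ] togo mm [ 45.3 -86.9  40.1] w [-0.004 -0.001 -0.001] deg 0.2 F [-0.5 -0.2  0.2] gap 55.5 q [-0.36  0.72 -0.65  1.91  1.74  0.88 -0.57]
```

Emit:
move_arm:
  series: [13, 0.9, 13, 0, 0, 0, -1, 13, 0.9, 13, 0, 0, 0, -1, 13, 0.9, 13, 0, 0, 0, -1, 12, 0.9, 12, 0, 0, 0, -1, -1, -30, 0, 0, 0, 0, -1, -2, -30, 0, 0, 0, 0, -1, -2, -30, -5, 0, 0, 0, -1, 0, 0, -5, 0, 0, 0, -1, 0, 0, 0, 0, 0, 0, -1, 0, 0, 0, 0, 0, 0, -1]

```text
clock: 16.15
ee_pos: [0.618, 0.3027, 0.2425]
ee_rot: [[-0.708, -0.06, 0.704], [-0.04, 0.998, 0.045], [-0.705, 0.004, -0.709]]
force: [-0.4, 0.6, -0.5]
finger_gap: 0.626
grasp_force: 29.6
```

```bash
python3 -c "
from rk import *
togo(hang('p1',.10,.008),183.3,45)"
```

```text
clock 16.15 at [0.618  0.3027 0.2425] togo mm [-18.7  -2.5 -24.4] w [-0.004 -0.003 -0.002] deg 0.3 F [-0.4  0.6 -0.5] gap 55.1 q [-0.18  0.61 -0.64  1.95  1.73  0.72 -0.44]
```

Emit:
move_arm:
  series: [-19, -2.5, -24, 0, 0, 0, -1, 0, 0, 0, 0, 0, 0, -1, -10.4, -0.6, -10.4, 0, 0, 0, -1, -10.4, -0.6, -10.4, 0, 0, 0, -1, -10.4, -0.6, -10.4, 0, 0, 0, -1, -10.4, -0.6, -10.4, 0, 0, 0, -1, -10.4, -0.6, -10.4, 0, 0, 0, -1, -10.4, -0.6, -10.4, 0, 0, 0, -1, 0, 0, 0, 0, 0, 0, -1, 0, 0, 0, 0, 0, 0, -1]

```text
clock: 16.98
ee_pos: [0.5378, 0.2971, 0.1577]
ee_rot: [[-0.707, -0.06, 0.705], [-0.04, 0.998, 0.045], [-0.706, 0.004, -0.708]]
force: [0.1, 0.1, -0.3]
finger_gap: 0.633
grasp_force: 29.6
```

```bash
python3 -c "
from rk import *
togo(hang('p1',.0,.015),183.3,45)"
```

```text
clock 16.98 at [0.5378 0.2971 0.1577] togo mm [ -4.3  -0.7 -15.2] w [-0.004 -0.001 -0.002] deg 0.3 F [ 0.1  0.1 -0.3] gap 55.7 q [-0.25  0.72 -0.66  2.13  1.99  0.88 -0.81]
```

Emit:
move_arm:
  series: [-2, -0.3, -6, 0, 0, 0, -1, -2, -0.3, -6, 0, 0, 0, -1, -2, -0.2, -5, 0, 0, 0, -1, 0, 0, 0, 0, 0, 0, -1, 0, 0, 0, 0, 0, 0, -1]

```text
clock: 17.4
ee_pos: [0.5319, 0.295, 0.1404]
ee_rot: [[-0.707, -0.058, 0.705], [-0.038, 0.998, 0.044], [-0.707, 0.004, -0.708]]
force: [-1.4, -0.4, -0.3]
finger_gap: 0.632
grasp_force: 29.6
```

Emit:
move_arm:
  series: [-1.5, -0.1, -1.5, 0, 0, 0, -1, -1.5, -0.1, -1.5, 0, 0, 0, -1, -1.5, -0.1, -1.5, 0, 0, 0, -1, 0, 0, 0, 0, 0, 0, -1, 0, 0, 0, 0, 0, 0, -1]

```text
clock: 17.82
ee_pos: [0.531, 0.2952, 0.1394]
ee_rot: [[-0.7, -0.056, 0.712], [-0.035, 0.998, 0.043], [-0.714, 0.005, -0.701]]
force: [3.8, -0.4, 9.5]
finger_gap: 0.628
grasp_force: 29.7
```

Emit:
move_arm:
  series: [0, 0, 0, 0, 0, 0, 0.5, 0, 0, 0, 0, 0, 0, 0.5, 0, 0, 0, 0, 0, 0, 0.5, 0, 0, 0, 0, 0, 0, 0.5, -7, -0.4, 7, 0, 0, 0, 0.5, -14, -0.8, 14, 0, 0, 0, 0.5, -20, -1, 20, 0, 0, 0, 0.5, -20, -1, 20, 0, 0, 0, 0.5, 0, 0, 30, 0, 0, 0, 0.5, 0, 0, 30, 0, 0, 0, 0.5]

```text
clock: 18.65
ee_pos: [0.4643, 0.2916, 0.2576]
ee_rot: [[-0.708, -0.061, 0.704], [-0.041, 0.998, 0.045], [-0.705, 0.003, -0.709]]
force: [1.4, 0.6, -0.2]
finger_gap: 0.752
grasp_force: 0.0
```

```bash
cat >> rk.py <<'E'
def hung(name,k):
    Q=[]
    for c in('scene','top'):
        d=imaging.get_image(c); P=cloud(d); m=masks(d,P)[name]&(np.linalg.norm(P-tips[k]-[-.02,0,-.04],axis=-1)<.08); Q.append(P[m])
    Q=np.vstack(Q); g=tips[k]-.041*UP+.017*N
    def ax(p): a=-UP+p[3]*N+p[4]*Y; return a/np.linalg.norm(a)
    s=least_squares(lambda p: coneres(Q,ax(p),p[:3]),[*g,0,0],loss='soft_l1',f_scale=.002)
    fl=s.x[:3]-.041*ax(s.x)
    print(name,k,'n',len(Q),'floor-tip UP,N,Y mm',np.round([(fl-tips[k])@v*1e3 for v in(UP,N,Y)],1),'tilt deg',np.round(np.degrees(s.x[3:]),1))
E
python3 -c "
from rk import *
hung('red','p1'); cups(); togo([.4838,-.2097,.25],126)"
```

```text
red p1 n 900 floor-tip UP,N,Y mm [ 1.2 17.3 -1.4] tilt deg [0.9 2.5]
red c [ 0.6184 -0.043   0.0527] mouth deg 132.5 cost 0.1 5 [[0.631, -0.089, 0.037], [0.625, -0.089, 0.046]]
orange c [ 0.6002 -0.0963  0.0321] mouth deg 139.8 cost 1299.5 824 [[0.613, -0.104, 0.05], [0.597, -0.097, 0.055]]
yellow c [ 0.5971 -0.3149  0.0319] mouth deg 249.1 cost 1449.1 976 [[0.611, -0.323, 0.049], [0.593, -0.314, 0.055]]
green c [ 0.4835 -0.2097  0.032 ] mouth deg 126.1 cost 1280.4 839 [[0.498, -0.214, 0.049], [0.482, -0.207, 0.055]]
clock 18.85 at [0.4665 0.2914 0.2581] togo mm [  17.3 -501.1   -8.1] w [ 0.346  0.743 -0.945] deg 71.6 F [-0.3 -0.2 -0.7] gap 66.0 q [-0.24  0.43 -0.77  2.24  1.69  0.83 -0.67]
```

Emit:
move_arm:
  series: [5, -10, 6, -0.007, 0.112, 0, 0.55, 5, -10, 6, -0.007, 0.112, 0, 0.55, 5, -10, 6, -0.007, 0.112, 0, 0.55, 5, -10, 6, -0.007, 0.112, 0, 0.55, 5, -10, 6, -0.007, 0.112, 0, 0.55, 5, -10, 6, -0.007, 0.112, 0, 0.55, 5, -10, 0, -0.007, 0.112, 0, 0.55, 0, -34, 0, 0, 0, -0.11, 0.55, 0, -34, 0, 0, 0, -0.11, 0.55, 0, -34, 0, 0, 0, -0.11, 0.55]

```text
clock: 19.68
ee_pos: [0.4949, 0.1268, 0.2802]
ee_rot: [[-0.951, 0.279, 0.132], [0.272, 0.96, -0.064], [-0.144, -0.025, -0.989]]
force: [0.7, 0.1, -0.5]
finger_gap: 0.774
grasp_force: 0.0
```

Emit:
move_arm:
  series: [0, -36, 0, 0, 0, -0.11, 0.55, 0, -36, 0, 0, 0, -0.11, 0.55, 0, -36, 0, 0, 0, -0.11, 0.55, -3, -36, 0, 0, 0, -0.11, 0.55, -4, -36, -5, 0, 0, -0.11, 0.55, -4, -36, -10, 0, 0, -0.11, 0.55, -4, -36, -10, 0, 0, 0, 0.55, -4, -36, -10, 0, 0, 0, 0.55, 0, -20, 0, 0, 0, 0, 0.55, 0, 0, 0, 0, 0, 0, 0.55]

```text
clock: 20.52
ee_pos: [0.4741, -0.1845, 0.2448]
ee_rot: [[-0.583, 0.81, 0.062], [0.799, 0.586, -0.135], [-0.146, -0.029, -0.989]]
force: [-0.2, 0.8, 0.7]
finger_gap: 0.776
grasp_force: 0.0
```

```bash
python3 -c "
from rk import *
togo([.4836,-.2097,.080],126)"
```

```text
clock 20.52 at [ 0.4741 -0.1845  0.2448] togo mm [   9.5  -25.2 -164.8] w [0.135 0.062 0.   ] deg 8.5 F [-0.2  0.8  0.7] gap 68.3 q [ 0.73  0.41 -0.62  2.    0.52  0.79  0.42]
```

Emit:
move_arm:
  series: [5, -13, -20, 0.068, 0.031, 0, 0.55, 5, -12, -20, 0.067, 0.031, 0, 0.55, 0, 0, -25, 0, 0, 0, 0.55, 0, 0, -10, 0, 0, 0, 0.55, 0, 0, 0, 0, 0, 0, 0.55]

```text
clock: 20.93
ee_pos: [0.4847, -0.2027, 0.1694]
ee_rot: [[-0.594, 0.804, 0.001], [0.804, 0.594, 0.004], [0.002, 0.003, -1.0]]
force: [-0.5, 0.2, 0.4]
finger_gap: 0.771
grasp_force: 0.0
```

```bash
python3 -c "
from rk import *
g=cups(['green'])['green']
togo([*g[:2],.080],126)"
```

```text
green c [ 0.4834 -0.2097  0.0325] mouth deg 125.0 cost 826.8 601 [[0.498, -0.214, 0.049], [0.466, -0.185, 0.056]]
clock 21.03 at [ 0.4867 -0.2027  0.1725] togo mm [ -3.3  -7.  -92.5] w [-0.001  0.007 -0.009] deg 0.7 F [0.3 0.6 0.5] gap 68.2 q [ 0.78  0.6  -0.61  1.93  0.48  0.75  0.53]
```

Emit:
move_arm:
  series: [-2, -7, -30, 0, 0, 0, 0.55, 0, 0, -30, 0, 0, 0, 0.55, 0, 0, -20, 0, 0, 0, 0.55, 0, 0, -12, 0, 0, 0, 0.55, 0, 0, 0, 0, 0, 0, 0.55, 0, 0, 0, 0, 0, 0, 0.55, 0, 0, 0, 0, 0, 0, 0.55]

```text
clock: 21.62
ee_pos: [0.4861, -0.2113, 0.0822]
ee_rot: [[-0.594, 0.805, 0.01], [0.805, 0.594, -0.0], [-0.006, 0.008, -1.0]]
force: [-0.6, -0.4, 0.5]
finger_gap: 0.774
grasp_force: 0.0
```

```bash
python3 -c "
from rk import *
togo([.4835,-.2097,.079],126)"
```

```text
clock 21.62 at [ 0.4861 -0.2113  0.0822] togo mm [-2.6  1.6 -3.2] w [ 0.     0.01  -0.008] deg 0.7 F [-0.6 -0.4  0.5] gap 68.1 q [ 0.71  0.74 -0.5   1.95  0.61  0.59  0.44]
```

Emit:
move_arm:
  series: [-2.5, 1.5, -3, 0, 0, 0, 0.55, 0, 0, 0, 0, 0, 0, -1, 0, 0, 0, 0, 0, 0, -1, 0, 0, 0, 0, 0, 0, -1, 0, 0, 0, 0, 0, 0, -1, 0, 0, 0, 0, 0, 0, -1, 0, 0, 30, 0, 0, 0, -1, 0, 0, 35, 0, 0, 0, -1, 0, 0, 35, 0, 0, 0, -1, 0, 0, 35, 0, 0, 0, -1]

```text
clock: 22.45
ee_pos: [0.4819, -0.2098, 0.2137]
ee_rot: [[-0.593, 0.805, 0.007], [0.805, 0.593, 0.001], [-0.003, 0.006, -1.0]]
force: [-0.3, -0.8, -1.2]
finger_gap: 0.63
grasp_force: 29.5
```

```bash
python3 -c "
from rk import *
togo(hang('p2',.13,.004),183.3,0)"
```

```text
clock 22.45 at [ 0.4819 -0.2098  0.2137] togo mm [140.9 421.2  28.4] w [-0.004  0.006  0.993] deg 56.9 F [-0.3 -0.8 -1.2] gap 55.4 q [ 0.83  0.53 -0.65  1.91  0.43  0.83  0.59]
```

Emit:
move_arm:
  series: [10, 28, 25, 0, 0, 0.11, -1, 10, 28, 25, 0, 0, 0.11, -1, 10, 28, 25, 0, 0, 0.11, -1, 10, 28, 25, 0, 0, 0.11, -1, 10, 28, 0, 0, 0, 0.11, -1, 10, 28, 0, 0, 0, 0.11, -1, 10, 28, 0, 0, 0, 0.11, -1, 10, 28, 0, 0, 0, 0.11, -1, 10, 28, 0, 0, 0, 0.113, -1, 10, 28, 0, 0, 0, 0, -1]

```text
clock: 23.28
ee_pos: [0.5826, 0.0708, 0.312]
ee_rot: [[-0.998, -0.063, 0.003], [-0.063, 0.998, 0.007], [-0.003, 0.007, -1.0]]
force: [0.4, -1.1, -0.4]
finger_gap: 0.625
grasp_force: 29.5
```

Emit:
move_arm:
  series: [10, 28, 0, 0, 0, 0, -1, 10, 28, 0, 0, 0, 0, -1, 10, 28, 0, 0.007, -0.112, 0, -1, 10, 28, 0, 0.007, -0.112, 0, -1, 0, 28, 0, 0.007, -0.112, 0, -1, 0, 0, 0, 0.007, -0.112, 0, -1, 0, 0, 0, 0.007, -0.112, 0, -1, 0, 0, 0, 0.007, -0.112, 0, -1, 0, 0, 0, 0.007, -0.113, 0, -1, 0, 0, 0, 0, 0, 0, -1]

```text
clock: 24.12
ee_pos: [0.6224, 0.2082, 0.311]
ee_rot: [[-0.751, -0.057, 0.658], [-0.043, 0.998, 0.036], [-0.659, -0.001, -0.752]]
force: [-0.8, 0.5, -0.8]
finger_gap: 0.627
grasp_force: 29.4
```

```bash
python3 -c "
from rk import *
togo(hang('p2',.11,.008),183.3,45)"
```

```text
clock 24.12 at [0.6224 0.2082 0.311 ] togo mm [-10.9   2.6 -85.9] w [ 0.005 -0.066  0.001] deg 3.8 F [-0.8  0.5 -0.8] gap 55.2 q [-0.02  0.41 -0.6   1.98  1.39  0.52 -0.04]
```

Emit:
move_arm:
  series: [-4, 1, -30, 0.005, -0.066, 0, -1, -4, 1, -30, 0, 0, 0, -1, -3, 1, -26, 0, 0, 0, -1, 0, 0, 0, 0, 0, 0, -1, 0, 0, 0, 0, 0, 0, -1]

```text
clock: 24.53
ee_pos: [0.616, 0.2087, 0.2388]
ee_rot: [[-0.73, -0.049, 0.682], [-0.039, 0.999, 0.03], [-0.682, -0.005, -0.731]]
force: [1.3, -0.3, 0.0]
finger_gap: 0.631
grasp_force: 29.4
```

```bash
python3 -c "
from rk import *
togo(hang('p2',.10,.008),183.3,45)"
```

```text
clock 24.53 at [0.616  0.2087 0.2388] togo mm [-11.5   1.7 -20.7] w [ 0.007 -0.034  0.009] deg 2.1 F [ 1.3 -0.3  0. ] gap 55.5 q [-0.08  0.53 -0.55  2.05  1.79  0.56 -0.45]
```

Emit:
move_arm:
  series: [-6, 1, -10, 0.007, -0.034, 0.009, -1, -5.5, 0.7, -10, 0, 0, 0, -1, 0, 0, 0, 0, 0, 0, -1, -10, -0.6, -10, 0, 0, 0, -1, -10, -0.6, -10, 0, 0, 0, -1, -10, -0.6, -10, 0, 0, 0, -1, -10, -0.6, -10, 0, 0, 0, -1, 0, 0, 0, 0, 0, 0, -1]

```text
clock: 25.2
ee_pos: [0.5639, 0.208, 0.1797]
ee_rot: [[-0.705, -0.058, 0.707], [-0.04, 0.998, 0.041], [-0.708, 0.001, -0.706]]
force: [-1.1, -0.8, -1.2]
finger_gap: 0.63
grasp_force: 29.4
```

```bash
python3 -c "
from rk import *
togo(hang('p2',.0,.012),183.3,45)"
```

```text
clock 25.2 at [0.5639 0.208  0.1797] togo mm [-27.3  -1.5 -35.1] w [-0.     0.002  0.   ] deg 0.1 F [-1.1 -0.8 -1.2] gap 55.4 q [-0.08  0.62 -0.6   2.2   2.1   0.73 -0.8 ]
```

Emit:
move_arm:
  series: [-9, -0.5, -11, 0, 0, 0, -1, -9, -0.5, -11, 0, 0, 0, -1, -8, -0.5, -10, 0, 0, 0, -1, -2, 0, -3, 0, 0, 0, -1, -2, 0, -3, 0, 0, 0, -1, 0, 0, 0, 0, 0, 0, -1, 0, 0, 0, 0, 0, 0, -1]

```text
clock: 25.78
ee_pos: [0.5371, 0.207, 0.1439]
ee_rot: [[-0.7, -0.056, 0.712], [-0.038, 0.998, 0.041], [-0.713, 0.002, -0.701]]
force: [2.7, -0.1, 2.9]
finger_gap: 0.625
grasp_force: 29.7
```

```bash
python3 -c "
from rk import *
togo(hang('p2',.0,.015),183.3,45)"
```

```text
clock 25.78 at [0.5371 0.207  0.1439] togo mm [ 1.7 -0.4 -1.5] w [-0.002  0.009  0.002] deg 0.5 F [ 2.7 -0.1  2.9] gap 55.0 q [-0.1   0.7  -0.62  2.26  2.21  0.85 -0.93]
```

Emit:
move_arm:
  series: [-1, 0, -3, 0, 0, 0, -1, 0, 0, 0, 0, 0, 0, -1, 0, 0, 0, 0, 0, 0, 0.5, 0, 0, 0, 0, 0, 0, 0.5, 0, 0, 0, 0, 0, 0, 0.5, -7, -0.4, 7, 0, 0, 0, 0.5, -14, -0.8, 14, 0, 0, 0, 0.5, -15, -1, 15, 0, 0, 0, 0.5, -15, -1, 15, 0, 0, 0, 0.5, 0, 0, 15, 0, 0, 0, 0.5]

```text
clock: 26.62
ee_pos: [0.4787, 0.2036, 0.2045]
ee_rot: [[-0.706, -0.062, 0.706], [-0.043, 0.998, 0.044], [-0.707, 0.001, -0.707]]
force: [-0.0, 0.6, -0.1]
finger_gap: 0.75
grasp_force: 0.0
```

```bash
python3 -c "
from rk import *
hung('green','p2'); hung('red','p1'); cups(['orange','yellow']); togo([.58,-.05,.30],140)"
```

```text
green p2 n 850 floor-tip UP,N,Y mm [ 0.6 17.2  0.5] tilt deg [0.5 0.2]
red p1 n 826 floor-tip UP,N,Y mm [ 1.  17.2 -1.2] tilt deg [1.5 2.5]
orange c [ 0.6002 -0.0967  0.0321] mouth deg 139.6 cost 1183.8 822 [[0.613, -0.104, 0.051], [0.597, -0.096, 0.055]]
yellow c [ 0.597  -0.3149  0.0318] mouth deg 249.0 cost 1536.6 976 [[0.611, -0.323, 0.049], [0.593, -0.314, 0.055]]
clock 26.92 at [0.4824 0.2035 0.2041] togo mm [  97.6 -253.5   95.9] w [ 0.252  0.766 -0.715] deg 61.8 F [-0.9 -1.2 -0.3] gap 66.0 q [-0.11  0.5  -0.69  2.36  2.03  0.79 -0.88]
```

Emit:
move_arm:
  series: [5, -5, 30, 0, 0, 0, 0.55, 5, -5, 30, 0, 0, 0, 0.55, 5, -10, 20, -0.005, 0.1, 0, 0.55, 8, -15, 10, -0.005, 0.1, 0, 0.55, 8, -15, 5, -0.005, 0.1, 0, 0.55, 8, -15, 0, -0.005, 0.1, 0, 0.55, 8, -15, 0, -0.005, 0.1, 0, 0.55, 8, -15, 0, -0.005, 0.1, 0, 0.55, 8, -15, 0, -0.005, 0.1, 0, 0.55, 8, -15, 0, -0.005, 0.085, 0, 0.55]

```text
clock: 27.75
ee_pos: [0.5316, 0.1092, 0.2759]
ee_rot: [[-0.961, -0.048, 0.274], [-0.059, 0.998, -0.031], [-0.272, -0.046, -0.961]]
force: [0.3, 0.2, -0.8]
finger_gap: 0.774
grasp_force: 0.0
```

Emit:
move_arm:
  series: [5, -23, 0, 0, 0, -0.1, 0.55, 5, -23, 0, 0, 0, -0.1, 0.55, 5, -23, 0, 0, 0, -0.1, 0.55, 5, -23, -10, 0, 0, -0.1, 0.55, 5, -23, -15, 0, 0, -0.1, 0.55, 5, -23, -15, 0, 0, -0.1, 0.55, 5, -23, -15, 0, 0, -0.1, 0.55, 5, -15, -15, 0, 0, -0.06, 0.55, 0, 0, 0, 0, 0, 0, 0.55, 0, 0, 0, 0, 0, 0, 0.55]

```text
clock: 28.58
ee_pos: [0.5715, -0.0673, 0.2048]
ee_rot: [[-0.735, 0.654, 0.177], [0.619, 0.755, -0.217], [-0.275, -0.05, -0.96]]
force: [-0.0, 0.2, 0.1]
finger_gap: 0.774
grasp_force: 0.0
```

```bash
python3 -c "
from rk import *
g=cups(['orange'])['orange']
togo([.6002,-.0967,.079],139.7)"
```

```text
orange c [ 0.6    -0.097   0.0324] mouth deg 139.9 cost 798.3 610 [[0.613, -0.104, 0.05], [0.617, -0.114, 0.054]]
clock 28.68 at [ 0.5722 -0.0656  0.2066] togo mm [  28.   -31.1 -127.6] w [0.218 0.183 0.002] deg 16.3 F [0.  0.3 0.3] gap 68.0 q [ 0.28  0.52 -0.45  1.93  0.74  0.71  0.21]
```

Emit:
move_arm:
  series: [7, -8, 0, 0.073, 0.061, 0, 0.55, 7, -8, 0, 0.073, 0.061, 0, 0.55, 7, -8, 0, 0.073, 0.061, 0, 0.55, 7, -7, -20, 0, 0, 0, 0.55, 0, 0, -20, 0, 0, 0, 0.55, 0, 0, 0, 0, 0, 0, 0.55, 0, 0, 0, 0, 0, 0, 0.55]

```text
clock: 29.27
ee_pos: [0.5997, -0.0966, 0.1667]
ee_rot: [[-0.761, 0.648, -0.001], [0.648, 0.761, 0.0], [0.001, -0.001, -1.0]]
force: [0.2, 0.8, 1.0]
finger_gap: 0.772
grasp_force: 0.0
```

```bash
python3 -c "
from rk import *
togo([.6002,-.0967,.079],139.7)"
```

```text
clock 29.27 at [ 0.5997 -0.0966  0.1667] togo mm [  0.5  -0.1 -87.7] w [-0.    -0.001  0.002] deg 0.1 F [0.2 0.8 1. ] gap 67.9 q [ 0.48  0.71 -0.56  1.72  0.48  0.85  0.57]
```

Emit:
move_arm:
  series: [0, 0, -30, 0, 0, 0, 0.55, 0, 0, -30, 0, 0, 0, 0.55, 0, 0, -18, 0, 0, 0, 0.55, 0, 0, -11, 0, 0, 0, 0.55, 0, 0, 0, 0, 0, 0, 0.55, 0, 0, 0, 0, 0, 0, 0.55]

```text
clock: 29.77
ee_pos: [0.601, -0.0971, 0.079]
ee_rot: [[-0.761, 0.649, 0.001], [0.649, 0.761, -0.001], [-0.002, 0.0, -1.0]]
force: [0.3, -0.1, -0.2]
finger_gap: 0.775
grasp_force: 0.0
```

Emit:
move_arm:
  series: [0, 0, 0, 0, 0, 0, -1, 0, 0, 0, 0, 0, 0, -1, 0, 0, 0, 0, 0, 0, -1, 0, 0, 0, 0, 0, 0, -1, 0, 0, 0, 0, 0, 0, -1, 0, 0, 30, 0, 0, 0, -1, 0, 0, 35, 0, 0, 0, -1, 0, 0, 35, 0, 0, 0, -1, 0, 0, 35, 0, 0, 0, -1, 0, 0, 35, 0, 0, 0, -1]

```text
clock: 30.6
ee_pos: [0.5998, -0.0979, 0.2496]
ee_rot: [[-0.76, 0.65, -0.0], [0.65, 0.76, -0.001], [-0.0, -0.001, -1.0]]
force: [0.6, 0.6, -1.2]
finger_gap: 0.63
grasp_force: 28.2
```

```bash
python3 -c "
from rk import *
togo(hang('p3',.13,.004),183.3,0)"
```

```text
clock 30.6 at [ 0.5998 -0.0979  0.2496] togo mm [ 28.2 219.4  -7.5] w [0.001 0.    0.765] deg 43.8 F [ 0.6  0.6 -1.2] gap 55.5 q [ 0.52  0.6  -0.62  1.67  0.4   0.99  0.63]
```

Emit:
move_arm:
  series: [3, 22, 15, 0, 0, 0.09, -1, 3, 22, 15, 0, 0, 0.09, -1, 3, 22, 15, 0, 0, 0.09, -1, 3, 22, 10, 0, 0, 0.09, -1, 3, 22, 0, 0, 0, 0.09, -1, 3, 22, 0, 0, 0, 0.09, -1, 3, 22, 0, 0, 0, 0.09, -1, 3, 22, 0, 0, 0, 0.09, -1, 3, 22, 0, 0, 0, 0.045, -1, 0, 21, 0, 0, 0, 0, -1]

```text
clock: 31.43
ee_pos: [0.6274, 0.1219, 0.3028]
ee_rot: [[-0.998, -0.06, 0.001], [-0.06, 0.998, -0.001], [-0.001, -0.001, -1.0]]
force: [0.9, 0.4, -0.9]
finger_gap: 0.633
grasp_force: 28.2
```

Emit:
move_arm:
  series: [0, 0, 0, 0.005, -0.095, 0, -1, 0, 0, 0, 0.005, -0.095, 0, -1, 0, 0, 0, 0.005, -0.095, 0, -1, 0, 0, 0, 0.005, -0.095, 0, -1, 0, 0, 0, 0.005, -0.095, 0, -1, 0, 0, 0, 0.005, -0.095, 0, -1, 0, 0, 0, 0.005, -0.095, 0, -1, 0, 0, 0, 0.005, -0.12, 0, -1, 0, 0, 0, 0, 0, 0, -1, 0, 0, 0, 0, 0, 0, -1]

```text
clock: 32.27
ee_pos: [0.6298, 0.1181, 0.3027]
ee_rot: [[-0.771, -0.045, 0.636], [-0.046, 0.999, 0.015], [-0.635, -0.018, -0.772]]
force: [-0.0, 0.2, -1.2]
finger_gap: 0.63
grasp_force: 28.2
```

```bash
python3 -c "
from rk import *
togo(hang('p3',.11,.008),183.3,45)
cups(['yellow'])"
```

```text
clock 32.27 at [0.6298 0.1181 0.3027] togo mm [-13.1   2.8 -77.6] w [ 0.023 -0.096  0.013] deg 5.7 F [-0.   0.2 -1.2] gap 55.4 q [ 0.06  0.37 -0.48  2.02  1.3   0.37  0.14]
yellow c [ 0.5963 -0.3166  0.032 ] mouth deg 248.7 cost 1589.4 977 [[0.611, -0.323, 0.049], [0.593, -0.313, 0.055]]
```

Emit:
move_arm:
  series: [-3, 1, -15, 0.006, -0.024, 0.003, -1, -3, 1, -15, 0.006, -0.024, 0.003, -1, -3, 1, -15, 0.006, -0.024, 0.003, -1, -3, 0, -15, 0.006, -0.024, 0.003, -1, -2, 0, -15, 0, 0, 0, -1, 0, 0, 0, 0, 0, 0, -1, 0, 0, 0, 0, 0, 0, -1]

```text
clock: 32.95
ee_pos: [0.6183, 0.119, 0.2336]
ee_rot: [[-0.713, -0.05, 0.699], [-0.036, 0.999, 0.034], [-0.7, -0.001, -0.714]]
force: [0.4, -0.4, -0.3]
finger_gap: 0.632
grasp_force: 28.2
```

```bash
python3 -c "
from rk import *
togo(hang('p3',.10,.008),183.3,45)"
```

```text
clock 32.95 at [0.6183 0.119  0.2336] togo mm [ -8.7   1.5 -15.5] w [ 0.002 -0.01   0.008] deg 0.7 F [ 0.4 -0.4 -0.3] gap 55.6 q [ 0.06  0.49 -0.5   2.14  2.08  0.45 -0.63]
```

Emit:
move_arm:
  series: [-4, 0.7, -8, 0.002, -0.01, 0.008, -1, -4, 0.7, -8, 0, 0, 0, -1, 0, 0, 0, 0, 0, 0, -1, -10, -0.6, -10, 0, 0, 0, -1, -10, -0.6, -10, 0, 0, 0, -1, -10, -0.6, -10, 0, 0, 0, -1, -10, -0.6, -10, 0, 0, 0, -1, -10, -0.6, -10, 0, 0, 0, -1, 0, 0, 0, 0, 0, 0, -1]

```text
clock: 33.7
ee_pos: [0.5588, 0.1175, 0.1672]
ee_rot: [[-0.707, -0.059, 0.705], [-0.042, 0.998, 0.041], [-0.706, -0.001, -0.708]]
force: [0.1, -0.0, -0.7]
finger_gap: 0.631
grasp_force: 28.2
```

```bash
python3 -c "
from rk import *
togo(hang('p3',.0,.015),183.3,45)"
```

```text
clock 33.7 at [0.5588 0.1175 0.1672] togo mm [-14.8  -0.8 -24.7] w [ 0.001 -0.001 -0.001] deg 0.1 F [ 0.1 -0.  -0.7] gap 55.5 q [ 0.12  0.62 -0.61  2.29  2.34  0.69 -0.88]
```

Emit:
move_arm:
  series: [-7, -0.4, -12, 0, 0, 0, -1, -7, -0.4, -12, 0, 0, 0, -1, -2, 0, -2, 0, 0, 0, -1, -2, 0, -2, 0, 0, 0, -1, 0, 0, 0, 0, 0, 0, -1, 0, 0, 0, 0, 0, 0, -1]

```text
clock: 34.2
ee_pos: [0.5455, 0.1169, 0.143]
ee_rot: [[-0.7, -0.057, 0.712], [-0.041, 0.998, 0.04], [-0.713, -0.001, -0.701]]
force: [2.0, -1.1, 4.6]
finger_gap: 0.629
grasp_force: 32.8
```

```bash
python3 -c "
from rk import *
togo(hang('p3',.0,.015),183.3,45)"
```

```text
clock 34.2 at [0.5455 0.1169 0.143 ] togo mm [-1.6 -0.3 -0.6] w [0.001 0.009 0.001] deg 0.5 F [ 2.  -1.1  4.6] gap 55.4 q [ 0.12  0.69 -0.62  2.32  2.41  0.78 -0.94]
```

Emit:
move_arm:
  series: [-1, 0, -1.5, 0, 0, 0, -1, 0, 0, 0, 0, 0, 0, -1, 0, 0, 0, 0, 0, 0, 0.5, 0, 0, 0, 0, 0, 0, 0.5, 0, 0, 0, 0, 0, 0, 0.5, -2, 0, 8, 0, 0, 0, 0.5, -2, 0, 15, 0, 0, 0, 0.5, 0, 0, 25, 0, 0, 0, 0.5, 0, 0, 25, 0, 0, 0, 0.5, 0, 0, 25, 0, 0, 0, 0.5]

```text
clock: 35.03
ee_pos: [0.5362, 0.1175, 0.2378]
ee_rot: [[-0.705, -0.06, 0.706], [-0.042, 0.998, 0.044], [-0.708, 0.001, -0.707]]
force: [0.4, 0.4, -0.7]
finger_gap: 0.746
grasp_force: 0.0
```

```bash
python3 -c "
from rk import *
hung('orange','p3'); hung('green','p2'); hung('red','p1')
c=cups(['yellow'])['yellow']; togo([*c[:2],.17],np.degrees(c[3])-180)"
```

```text
orange p3 n 787 floor-tip UP,N,Y mm [ 0.8 17.1 -0.1] tilt deg [-0.1  1.1]
green p2 n 532 floor-tip UP,N,Y mm [ 0.6 17.4  1.1] tilt deg [-0.5 -0.1]
red p1 n 835 floor-tip UP,N,Y mm [ 0.9 17.1 -1.6] tilt deg [1.3 3.2]
yellow c [ 0.5964 -0.3162  0.0319] mouth deg 248.8 cost 1480.4 978 [[0.611, -0.323, 0.049], [0.593, -0.313, 0.054]]
clock 35.43 at [0.5363 0.117  0.2353] togo mm [  60.1 -433.3  -65.3] w [ 0.747  0.545 -1.882] deg 120.1 F [-0.8  0.3  0.1] gap 65.7 q [ 0.12  0.41 -0.61  2.32  2.17  0.54 -0.79]
```

Emit:
move_arm:
  series: [0, -10, 30, 0, 0, 0, 0.55, 0, -10, 30, 0, 0, 0, 0.55, 3, -15, 5, -0.005, 0.098, 0, 0.55, 3, -15, 0, -0.005, 0.098, 0, 0.55, 3, -15, 0, -0.005, 0.098, 0, 0.55, 3, -15, 0, -0.005, 0.098, 0, 0.55, 3, -15, 0, -0.005, 0.098, 0, 0.55, 3, -15, 0, -0.005, 0.098, 0, 0.55, 3, -15, 0, -0.005, 0.098, 0, 0.55, 3, -15, 0, -0.005, 0.098, 0, 0.55]

```text
clock: 36.27
ee_pos: [0.5481, 0.0261, 0.2919]
ee_rot: [[-0.916, -0.035, 0.399], [-0.057, 0.997, -0.043], [-0.396, -0.062, -0.916]]
force: [-0.3, -1.5, -0.9]
finger_gap: 0.775
grasp_force: 0.0
```

Emit:
move_arm:
  series: [4, -20, 0, 0, 0, -0.11, 0.55, 4, -20, 0, 0, 0, -0.11, 0.55, 4, -20, 0, 0, 0, -0.11, 0.55, 4, -20, 0, 0, 0, -0.11, 0.55, 4, -20, 0, 0, 0, -0.11, 0.55, 4, -20, 0, 0, 0, -0.11, 0.55, 4, -20, 0, 0, 0, -0.11, 0.55, 4, -20, 0, 0, 0, -0.11, 0.55, 4, -20, 0, 0, 0, -0.11, 0.55, 4, -20, 0, 0, 0, -0.11, 0.55]

```text
clock: 37.1
ee_pos: [0.5891, -0.1753, 0.2918]
ee_rot: [[-0.46, 0.877, 0.139], [0.792, 0.476, -0.382], [-0.401, -0.066, -0.914]]
force: [0.1, -0.3, 1.1]
finger_gap: 0.776
grasp_force: 0.0
```

```bash
python3 -c "
from rk import *
togo([.5964,-.3162,.17],68.8)"
```

```text
clock 37.1 at [ 0.5891 -0.1753  0.2918] togo mm [   7.3 -140.9 -121.8] w [ 0.43  -0.04  -0.868] deg 55.6 F [ 0.1 -0.3  1.1] gap 68.3 q [ 0.25  0.43 -0.26  1.81  0.67  0.87  0.11]
```

Emit:
move_arm:
  series: [1, -16, -7, 0.048, -0.004, -0.096, 0.55, 1, -16, -7, 0.048, -0.004, -0.096, 0.55, 1, -16, -7, 0.048, -0.004, -0.096, 0.55, 1, -16, -7, 0.048, -0.004, -0.096, 0.55, 1, -16, -7, 0.048, -0.004, -0.096, 0.55, 1, -16, -7, 0.048, -0.004, -0.096, 0.55, 1, -16, -7, 0.048, -0.004, -0.096, 0.55, 0, -15, -7, 0.048, -0.004, -0.096, 0.55, 0, -14, -7, 0.046, -0.004, -0.096, 0.55, 0, 0, 0, 0, 0, 0, 0.55]

```text
clock: 37.93
ee_pos: [0.5936, -0.3211, 0.2269]
ee_rot: [[0.364, 0.931, -0.004], [0.931, -0.364, -0.002], [-0.004, -0.003, -1.0]]
force: [-1.6, -1.7, -0.6]
finger_gap: 0.778
grasp_force: 0.0
```

```bash
python3 -c "
from rk import *
c=cups(['yellow'])['yellow']
togo([.5964,-.3160,.10],68.8)"
```

```text
yellow c [ 0.5959 -0.3169  0.0322] mouth deg 249.1 cost 1114.8 780 [[0.611, -0.323, 0.048], [0.602, -0.295, 0.054]]
clock 38.03 at [ 0.5957 -0.3158  0.2288] togo mm [   0.7   -0.2 -128.8] w [ 0.002 -0.002 -0.009] deg 0.6 F [1.2 1.1 0.3] gap 67.8 q [ 0.56  0.67 -0.21  1.52  0.16  0.98 -0.06]
```

Emit:
move_arm:
  series: [0, -0.5, -34, 0, 0, 0, 0.55, 0, 0, -34, 0, 0, 0, 0.55, 0, 0, -34, 0, 0, 0, 0.55, 0, 0, -30, 0, 0, 0, 0.55, 0, 0, -18, 0, 0, 0, 0.55, 0, 0, 0, 0, 0, 0, 0.55, 0, 0, 0, 0, 0, 0, 0.55]

```text
clock: 38.62
ee_pos: [0.5969, -0.3137, 0.0802]
ee_rot: [[0.35, 0.937, 0.0], [0.937, -0.35, -0.001], [-0.001, 0.001, -1.0]]
force: [-0.7, 0.0, 0.7]
finger_gap: 0.778
grasp_force: 0.0
```

Emit:
move_arm:
  series: [0, 0, 0, 0, 0, 0, -1, 0, 0, 0, 0, 0, 0, -1, 0, 0, 0, 0, 0, 0, -1, 0, 0, 0, 0, 0, 0, -1, 0, 0, 0, 0, 0, 0, -1, 0, 0, 20, 0, 0, 0, -1, 0, 0, 30, 0, 0, 0, -1, 0, 0, 25, 0, 0, 0, -1, 0, 0, 0, 0, 0, 0, -1]

```text
clock: 39.37
ee_pos: [0.5994, -0.3178, 0.1617]
ee_rot: [[0.355, 0.935, 0.01], [0.935, -0.355, -0.007], [-0.003, 0.011, -1.0]]
force: [0.8, -0.4, 0.2]
finger_gap: 0.635
grasp_force: 30.0
```

```bash
python3 -c "
from rk import *
togo([.505,-.265,.15],-15)"
```

```text
clock 39.37 at [ 0.5994 -0.3178  0.1617] togo mm [-94.4  52.8 -11.7] w [ 0.013  0.003 -1.47 ] deg 84.2 F [ 0.8 -0.4  0.2] gap 55.8 q [ 0.55  0.75 -0.2   1.55  0.18  0.85 -0.08]
```

Emit:
move_arm:
  series: [-7, 4, 0, 0, 0, -0.105, -1, -7, 4, 0, 0, 0, -0.105, -1, -7, 4, 0, 0, 0, -0.105, -1, -7, 4, 0, 0, 0, -0.105, -1, -7, 4, 0, 0, 0, -0.105, -1, -7, 4, 0, 0, 0, -0.105, -1, -7, 4, 0, 0, 0, -0.105, -1, -7, 4, 0, 0, 0, -0.105, -1, -7, 4, 0, 0, 0, -0.105, -1, -7, 4, 0, 0, 0, -0.105, -1]

```text
clock: 40.2
ee_pos: [0.526, -0.276, 0.1554]
ee_rot: [[0.988, 0.153, -0.002], [0.153, -0.988, -0.003], [-0.002, 0.002, -1.0]]
force: [0.7, 0.2, -1.3]
finger_gap: 0.63
grasp_force: 30.0
```

Emit:
move_arm:
  series: [-6, 3, 0, 0, 0, -0.105, -1, -6, 3, 0, 0, 0, -0.105, -1, -6, 3, 0, 0, 0, -0.105, -1, -6, 3, 0, 0, 0, -0.105, -1, 0, 0, 0, 0, 0, 0, -1, 0, 0, 0, 0, 0, 0, -1]

```text
clock: 40.7
ee_pos: [0.5025, -0.2641, 0.1555]
ee_rot: [[0.967, -0.255, -0.003], [-0.255, -0.967, -0.002], [-0.002, 0.003, -1.0]]
force: [-0.2, -0.5, -0.3]
finger_gap: 0.63
grasp_force: 30.0
```

```bash
python3 -c "
from rk import *
togo([.505,-.265,.082],-15)
grab('top','t5.png',crop=(240,140,370,240),scale=5)"
```

```text
clock 40.7 at [ 0.5025 -0.2641  0.1555] togo mm [  2.5  -0.9 -73.5] w [ 0.002 -0.003 -0.004] deg 0.3 F [-0.2 -0.5 -0.3] gap 55.5 q [ 0.28  0.6   0.16  1.87 -0.14  0.68 -1.3 ]
```

View pics/t5.png

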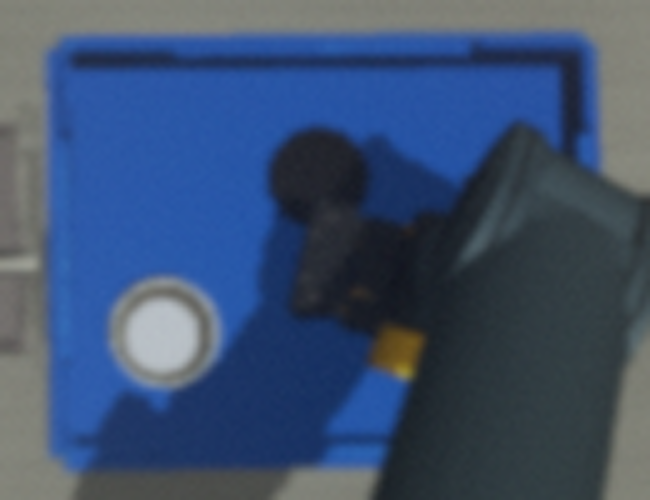

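The yellow cup is in hand with its mouth toward −x (yellow at (400,350)); the lid at (318,175) and the ramekin at (165,330) are clear. I set it down and regrasp from the other side.

Emit:
move_arm:
  series: [2, -1, -25, 0, 0, 0, -1, 0, 0, -25, 0, 0, 0, -1, 0, 0, -17, 0, 0, 0, -1, 0, 0, -6, 0, 0, 0, -1, 0, 0, 0, 0, 0, 0, -1, 0, 0, 0, 0, 0, 0, -1]

```text
clock: 41.25
ee_pos: [0.5051, -0.2656, 0.0827]
ee_rot: [[0.967, -0.257, -0.002], [-0.257, -0.967, -0.002], [-0.001, 0.002, -1.0]]
force: [0.0, -0.8, -1.3]
finger_gap: 0.631
grasp_force: 30.0
```

Emit:
move_arm:
  series: [0, 0, 0, 0, 0, 0, 0.55, 0, 0, 0, 0, 0, 0, 0.55, 0, 0, 0, 0, 0, 0, 0.55, 0, 0, 15, 0, 0, 0, 0.55, 0, 0, 30, 0, 0, 0, 0.55, 0, 0, 35, 0, 0, 0, 0.55, 0, 0, 35, 0, 0, 0, 0.55, 0, 0, 0, 0, 0, 0, 0.55]

```text
clock: 41.92
ee_pos: [0.5078, -0.2671, 0.2041]
ee_rot: [[0.966, -0.259, 0.007], [-0.258, -0.966, -0.006], [0.009, 0.004, -1.0]]
force: [0.3, -0.3, -0.7]
finger_gap: 0.772
grasp_force: 0.0
```

```bash
python3 -c "
from rk import *
c=cups(['yellow'])['yellow']
togo([*c[:2],.17],np.degrees(c[3]))"
```

```text
yellow c [ 0.5026 -0.2657  0.0324] mouth deg 164.4 cost 982.4 627 [[0.516, -0.271, 0.05], [0.479, -0.254, 0.057]]
clock 42.02 at [ 0.5055 -0.2656  0.199 ] togo mm [ -2.9  -0.1 -29. ] w [-1.00e-03  4.00e-03  3.13e+00] deg 179.3 F [-0.7  0.1  0.1] gap 68.3 q [ 0.27  0.54  0.18  1.84 -0.13  0.77 -1.32]
```

Emit:
move_arm:
  series: [0, 0, 0, 0, 0, 0.112, 0.55, 0, 0, 0, 0, 0, 0.112, 0.55, 0, 0, 0, 0, 0, 0.112, 0.55, 0, 0, 0, 0, 0, 0.112, 0.55, 0, 0, 0, 0, 0, 0.112, 0.55, 0, 0, 0, 0, 0, 0.112, 0.55, 0, 0, 0, 0, 0, 0.112, 0.55, 0, 0, 0, 0, 0, 0.112, 0.55, 0, 0, 0, 0, 0, 0.112, 0.55, 0, 0, 0, 0, 0, 0.112, 0.55]

```text
clock: 42.85
ee_pos: [0.5037, -0.2646, 0.1957]
ee_rot: [[0.649, 0.761, -0.002], [0.761, -0.649, -0.001], [-0.003, -0.001, -1.0]]
force: [0.0, -0.0, 0.2]
finger_gap: 0.773
grasp_force: 0.0
```

Emit:
move_arm:
  series: [0, 0, 0, 0, 0, 0.112, 0.55, 0, 0, 0, 0, 0, 0.112, 0.55, 0, 0, 0, 0, 0, 0.112, 0.55, 0, 0, 0, 0, 0, 0.112, 0.55, 0, 0, 0, 0, 0, 0.112, 0.55, 0, 0, 0, 0, 0, 0.112, 0.55, 0, 0, 0, 0, 0, 0.112, 0.55, 0, 0, 0, 0, 0, 0.112, 0.55, 0, 0, 0, 0, 0, 0.112, 0.55, 0, 0, 0, 0, 0, 0.112, 0.55]

```text
clock: 43.68
ee_pos: [0.5038, -0.2646, 0.1958]
ee_rot: [[-0.402, 0.916, 0.001], [0.916, 0.402, 0.001], [0.001, 0.001, -1.0]]
force: [-1.4, -0.9, 0.3]
finger_gap: 0.772
grasp_force: 0.0
```

Emit:
move_arm:
  series: [-1, 0, -3, 0, 0, 0.112, 0.55, -1, 0, -3, 0, 0, 0.112, 0.55, 0, 0, -3, 0, 0, 0.112, 0.55, 0, 0, -3, 0, 0, 0.112, 0.55, 0, 0, -3, 0, 0, 0.112, 0.55, 0, 0, -3, 0, 0, 0.112, 0.55, 0, 0, -3, 0, 0, 0.112, 0.55, 0, 0, -3, 0, 0, 0.106, 0.55, 0, 0, 0, 0, 0, 0, 0.55]

```text
clock: 44.43
ee_pos: [0.5014, -0.2646, 0.1713]
ee_rot: [[-0.964, 0.266, -0.0], [0.266, 0.964, 0.004], [0.001, 0.004, -1.0]]
force: [-0.4, -0.2, 0.6]
finger_gap: 0.769
grasp_force: 0.0
```

```bash
python3 -c "
from rk import *
c=cups(['yellow'])['yellow']
togo([*c[:2],.08],np.degrees(c[3]))"
```

```text
yellow c [ 0.5026 -0.2659  0.0325] mouth deg 165.0 cost 702.0 598 [[0.517, -0.272, 0.05], [0.474, -0.256, 0.056]]
clock 44.53 at [ 0.5019 -0.2648  0.1723] togo mm [  0.7  -1.2 -92.3] w [-0.004  0.001  0.014] deg 0.8 F [ 0.3 -0.2 -0. ] gap 68.4 q [ 0.83  0.65 -0.58  1.83  0.47  0.81  1.32]
```

Emit:
move_arm:
  series: [0.5, -1, -32, 0, 0, 0.014, 0.55, 0, 0, -32, 0, 0, 0, 0.55, 0, 0, -18, 0, 0, 0, 0.55, 0, 0, -11, 0, 0, 0, 0.55, 0, 0, 0, 0, 0, 0, 0.55, 0, 0, 0, 0, 0, 0, 0.55]

```text
clock: 45.03
ee_pos: [0.5033, -0.266, 0.0807]
ee_rot: [[-0.966, 0.257, 0.002], [0.257, 0.966, 0.002], [-0.002, 0.002, -1.0]]
force: [-0.2, -0.6, 0.5]
finger_gap: 0.777
grasp_force: 0.0
```

Emit:
move_arm:
  series: [0, 0, 0, 0, 0, 0, -1, 0, 0, 0, 0, 0, 0, -1, 0, 0, 0, 0, 0, 0, -1, 0, 0, 0, 0, 0, 0, -1, 0, 0, 0, 0, 0, 0, -1, 0, 0, 30, 0, 0, 0, -1, 0, 0, 35, 0, 0, 0, -1, 0, 0, 35, 0, 0, 0, -1, 0, 0, 35, 0, 0, 0, -1, 0, 0, 35, 0, 0, 0, -1]

```text
clock: 45.87
ee_pos: [0.5025, -0.2661, 0.2522]
ee_rot: [[-0.967, 0.256, 0.002], [0.256, 0.967, 0.002], [-0.002, 0.002, -1.0]]
force: [0.8, -0.2, -1.8]
finger_gap: 0.628
grasp_force: 30.0
```

```bash
python3 -c "
from rk import *
togo(hang('p4',.11,.006),183.3,0)"
```

```text
clock 45.87 at [ 0.5025 -0.2661  0.2522] togo mm [118.  297.1 -25.6] w [-0.002  0.002  0.317] deg 18.1 F [ 0.8 -0.2 -1.8] gap 55.3 q [ 0.89  0.54 -0.64  1.78  0.39  0.95  1.4 ]
```

Emit:
move_arm:
  series: [13, 30, 10, 0, 0, 0.032, -1, 13, 30, 10, 0, 0, 0.032, -1, 13, 30, 10, 0, 0, 0.032, -1, 13, 30, 10, 0, 0, 0.032, -1, 13, 30, 10, 0, 0, 0.032, -1, 13, 30, 0, 0, 0, 0.032, -1, 13, 30, 0, 0, 0, 0.032, -1, 13, 30, 0, 0, 0, 0.032, -1, 13, 30, 0, 0, 0, 0.032, -1, 13, 27, 0, 0, 0, 0.029, -1]

```text
clock: 46.7
ee_pos: [0.6331, 0.0327, 0.3006]
ee_rot: [[-0.998, -0.06, 0.002], [-0.06, 0.998, 0.002], [-0.002, 0.002, -1.0]]
force: [0.4, -0.5, -0.9]
finger_gap: 0.634
grasp_force: 30.0
```

Emit:
move_arm:
  series: [0, 0, 0, 0.0045, -0.078, 0, -1, 0, 0, 0, 0.0045, -0.078, 0, -1, 0, 0, 0, 0.0045, -0.078, 0, -1, 0, 0, 0, 0.0045, -0.078, 0, -1, 0, 0, 0, 0.0045, -0.078, 0, -1, 0, 0, 0, 0.0045, -0.078, 0, -1, 0, 0, 0, 0.0045, -0.078, 0, -1, 0, 0, 0, 0.0045, -0.078, 0, -1, 0, 0, 0, 0.0045, -0.078, 0, -1, 0, 0, 0, 0.0045, -0.083, 0, -1]

```text
clock: 47.53
ee_pos: [0.6341, 0.0265, 0.3009]
ee_rot: [[-0.766, -0.048, 0.641], [-0.044, 0.999, 0.021], [-0.641, -0.012, -0.767]]
force: [0.8, 0.1, -1.2]
finger_gap: 0.63
grasp_force: 30.0
```

```bash
python3 -c "
from rk import *
togo(hang('p4',.11,.006),183.3,45)"
```

```text
clock 47.53 at [0.6341 0.0265 0.3009] togo mm [-13.5   4.5 -74.4] w [ 0.017 -0.088  0.011] deg 5.2 F [ 0.8  0.1 -1.2] gap 55.4 q [ 0.24  0.35 -0.45  2.05  1.27  0.23  0.31]
```

Emit:
move_arm:
  series: [-3, 1, -20, 0, 0, 0, -1, -3, 1, -15, 0.003, -0.015, 0.002, -1, -3, 1, -13, 0.004, -0.018, 0.002, -1, -3, 1, -13, 0.004, -0.018, 0.002, -1, -1.5, 0.5, -12, 0.004, -0.018, 0.002, -1, 0, 0, 0, 0.003, -0.018, 0.002, -1, 0, 0, 0, 0, 0, 0, -1, 0, 0, 0, 0, 0, 0, -1]

```text
clock: 48.2
ee_pos: [0.6243, 0.0283, 0.2412]
ee_rot: [[-0.718, -0.051, 0.695], [-0.039, 0.999, 0.033], [-0.695, -0.003, -0.719]]
force: [1.0, 0.6, -0.6]
finger_gap: 0.629
grasp_force: 30.0
```

```bash
python3 -c "
from rk import *
togo(hang('p4',.10,.008),183.3,45)"
```

```text
clock 48.2 at [0.6243 0.0283 0.2412] togo mm [ -9.4   2.4 -23.1] w [ 0.004 -0.016  0.007] deg 1.0 F [ 1.   0.6 -0.6] gap 55.3 q [ 0.38  0.49 -0.63  2.14  2.17  0.37 -0.53]
```

Emit:
move_arm:
  series: [-3, 0.8, -8, 0.004, -0.016, 0.007, -1, -3, 0.8, -8, 0, 0, 0, -1, -3, 0.8, -7, 0, 0, 0, -1, 0, 0, 0, 0, 0, 0, -1, -8, -0.5, -8, 0, 0, 0, -1, -8, -0.5, -8, 0, 0, 0, -1, -8, -0.5, -8, 0, 0, 0, -1, -8, -0.5, -8, 0, 0, 0, -1, -8, -0.5, -8, 0, 0, 0, -1, 0, 0, 0, 0, 0, 0, -1]

```text
clock: 49.03
ee_pos: [0.574, 0.0284, 0.177]
ee_rot: [[-0.708, -0.059, 0.704], [-0.042, 0.998, 0.041], [-0.705, -0.001, -0.709]]
force: [-0.1, 0.5, -0.9]
finger_gap: 0.634
grasp_force: 30.0
```

```bash
python3 -c "
from rk import *
togo(hang('p4',.0,.015),183.3,45)"
```

```text
clock 49.03 at [0.574  0.0284 0.177 ] togo mm [-24.8  -1.5 -34.6] w [ 0.001 -0.003 -0.001] deg 0.2 F [-0.1  0.5 -0.9] gap 55.8 q [ 0.48  0.64 -0.76  2.28  2.45  0.6  -0.73]
```

Emit:
move_arm:
  series: [-8, -0.5, -11, 0, 0, 0, -1, -8, -0.5, -11, 0, 0, 0, -1, -8, -0.5, -11, 0, 0, 0, -1, -2, 0, -3, 0, 0, 0, -1, -2, 0, -2, 0, 0, 0, -1, 0, 0, 0, 0, 0, 0, -1, 0, 0, 0, 0, 0, 0, -1]

```text
clock: 49.62
ee_pos: [0.5528, 0.0276, 0.1462]
ee_rot: [[-0.694, -0.059, 0.718], [-0.045, 0.998, 0.039], [-0.719, -0.005, -0.695]]
force: [-9.0, -2.8, 30.2]
finger_gap: 0.631
grasp_force: 30.4
```

```bash
python3 -c "
from rk import *
togo(hang('p4',.0,.015),183.3,45)"
```

```text
clock 49.62 at [0.5528 0.0276 0.1462] togo mm [-3.5 -0.7 -3.8] w [ 0.005  0.017 -0.001] deg 1.0 F [-9.  -2.8 30.2] gap 55.5 q [ 0.49  0.74 -0.78  2.34  2.55  0.75 -0.78]
```

Emit:
move_arm:
  series: [-2.5, -0.2, 2.5, 0, 0, 0, -1, -0.5, 0, 1, 0, 0, 0, -1, 0, 0, 0, 0, 0, 0, -1, 0, 0, 0, 0, 0, 0, -1]

```text
clock: 49.95
ee_pos: [0.5467, 0.027, 0.1454]
ee_rot: [[-0.702, -0.059, 0.71], [-0.042, 0.998, 0.041], [-0.711, -0.002, -0.703]]
force: [3.3, 1.4, 4.7]
finger_gap: 0.63
grasp_force: 30.1
```

```bash
python3 -c "
from rk import *
togo(hang('p4',.0,.015),183.3,45); hung('yellow','p4')"
```

```text
clock 49.95 at [0.5467 0.027  0.1454] togo mm [ 2.6 -0.1 -3. ] w [ 0.002  0.005 -0.001] deg 0.3 F [3.3 1.4 4.7] gap 55.5 q [ 0.5   0.73 -0.78  2.34  2.54  0.74 -0.79]
yellow p4 n 816 floor-tip UP,N,Y mm [-0.  14.7  0.8] tilt deg [-0.8  0.3]
```

Emit:
move_arm:
  series: [0.5, 0, -1, 0, 0, 0, -1, 0, 0, 0, 0, 0, 0, 0.5, 0, 0, 0, 0, 0, 0, 0.5, 0, 0, 0, 0, 0, 0, 0.5, 0, 0, 0, 0, 0, 0, 0.5, -2, 0, 8, 0, 0, 0, 0.5, -2, 0, 15, 0, 0, 0, 0.5, 0, 0, 25, 0, 0, 0, 0.5, 0, 0, 25, 0, 0, 0, 0.5, 0, 0, 25, 0, 0, 0, 0.5]

```text
clock: 50.88
ee_pos: [0.5402, 0.0272, 0.2418]
ee_rot: [[-0.706, -0.059, 0.706], [-0.042, 0.998, 0.042], [-0.707, 0.001, -0.707]]
force: [1.2, -0.1, -0.9]
finger_gap: 0.75
grasp_force: 0.0
```

Emit:
move_arm:
  series: [0, -10, 30, 0, 0, 0, 0.5, 0, -10, 30, 0, 0, 0, 0.5, 0, -20, 0, 0, 0, 0, 0.5, 0, -25, 0, 0, 0, 0, 0.5, 0, -25, 0, 0, 0, 0, 0.5, 0, -25, 0, 0, 0, 0, 0.5, 0, -25, 0, 0, 0, 0, 0.5, 0, -25, 0, 0, 0, 0, 0.5, 0, -25, 0, 0, 0, 0, 0.5, 0, 0, 0, 0, 0, 0, 0.5]

```text
clock: 51.72
ee_pos: [0.5405, -0.1563, 0.2994]
ee_rot: [[-0.708, -0.051, 0.705], [-0.037, 0.999, 0.035], [-0.705, -0.002, -0.709]]
force: [-0.1, 0.4, -0.0]
finger_gap: 0.752
grasp_force: 0.0
```

```bash
python3 -c "
from rk import *
for a in(('yellow','p4'),('orange','p3'),('green','p2'),('red','p1')): hung(*a)
tray(); grab('scene','s9.png',scale=1.5); togo([.5,0,.3],183)"
```

```text
yellow p4 n 982 floor-tip UP,N,Y mm [ 0.6 16.9  1. ] tilt deg [0.6 0. ]
orange p3 n 928 floor-tip UP,N,Y mm [ 0.8 16.9  0.4] tilt deg [ 0.5 -0.5]
green p2 n 756 floor-tip UP,N,Y mm [ 0.9 16.8  1. ] tilt deg [ 1.4 -0.4]
red p1 n 827 floor-tip UP,N,Y mm [ 0.9 17.2 -1.7] tilt deg [1.3 2.9]
scene -0.15 u [-0.122 -0.12   0.03   0.035  0.035] 30
scene -0.08 u [-0.08  -0.057  0.031  0.035  0.035] 30
scene 0.0 u [-0.078 -0.058  0.029  0.033  0.034] 25
scene 0.08 u [-0.068 -0.067  0.03   0.034  0.034] 22
scene 0.15 u [-0.061 -0.059  0.03   0.035  0.035] 21
top -0.15 u [-0.123 -0.122 -0.119  0.029  0.03 ] 27
top -0.08 u [-0.122 -0.122 -0.121 -0.083 -0.08 ] 15
top 0.0 u [-0.131 -0.131 -0.123  0.026  0.031] 35
top 0.08 u [-0.122 -0.122 -0.077  0.03   0.031] 34
top 0.15 u [-0.121 -0.121 -0.04   0.032  0.032] 28
clock 52.27 at [ 0.5413 -0.1498  0.3001] togo mm [-4.130e+01  1.498e+02 -1.000e-01] w [-0.043  0.783 -0.008] deg 44.9 F [-0.5 -0.3 -0.2] gap 66.1 q [ 1.32  0.51 -1.21  2.21  1.77  0.19  0.29]
```

View pics/s9.png

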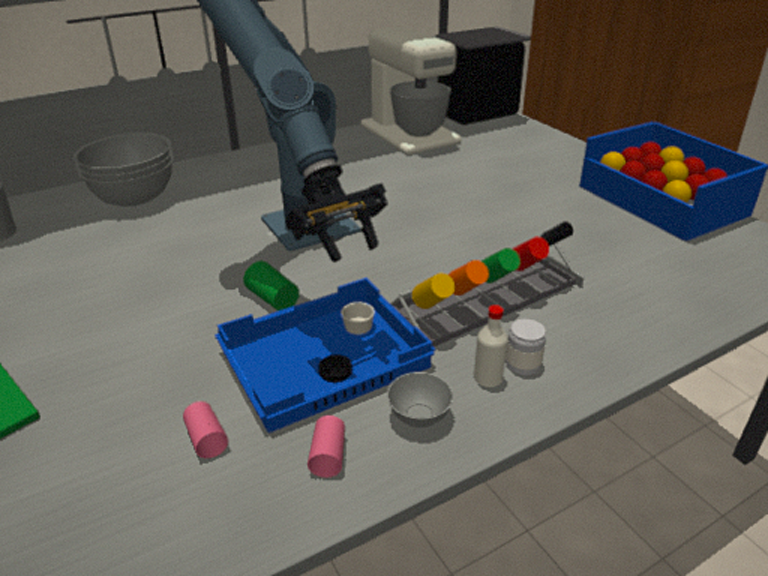

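The picture shows all four tumblers hung, from yellow at (433,290) to red at (530,253). The lid and ramekin are in the crate, the bowl, bottle and tin stand as before, and the arm is clear.

Emit:
move_arm:
  series: [0, 15, 0, 0, 0.03, 0, 0.5, 0, 15, 0, 0, 0.03, 0, 0.5, 0, 0, 0, 0, 0, 0, 0.5, 0, 0, 0, 0, 0, 0, 0.5]

```text
clock: 52.6
ee_pos: [0.5416, -0.1198, 0.3004]
ee_rot: [[-0.747, -0.061, 0.662], [-0.045, 0.998, 0.041], [-0.663, 0.001, -0.748]]
force: [-0.2, -0.1, -1.0]
finger_gap: 0.752
grasp_force: 0.0
```

```bash
python3 -c "
from rk import *
print(np.round(r.sense()['qpos'],3), r.finish_job())"
```

```text
the job is handed in; nothing more can be done
[ 1.215  0.441 -1.16   2.201  1.46   0.202  0.494] None
```

The job is handed in at about 53 s: the tray was pushed home first, the red tumbler got three full brush strokes, and all four tumblers hang mouth-down on their own pegs, with the final camera check showing each seated to within about 2 mm and nothing else disturbed.

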